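# Load the lock cylinder wash and start it

### The arm

A 6-joint arm with a two-finger parallel gripper is mounted at the origin on the work surface. World frame = base frame: x ahead of the robot, y to its left, z up, the work surface at z = 0. Lengths are in m, angles in rad, forces in N, time in s.
With the tool pointing down it reaches from about 0.375 to 0.9 m from the base axis. Payload 3.1 kg.
Tool frame: the origin (TCP) lies midway between the tips of the shut fingers; the grasp point (between the pads) lies 19 mm behind it; z points along the fingers, y is the line along which they close (so a half turn about z gives the same grasp; the last joint's range is limited). The gripper opens to 85 mm and grips with 20 to 120 N. Pads are 22 mm wide; open, the fingers measure 114 mm over their backs; the gripper's body (76 mm by 85 mm) begins 54 mm behind the grasp point. The pads swing forward as they close: fully open they stand 13 mm farther back than shut.
Start: joints at [1.048, 0.527, 1.433, -0, 1.181, -0.178], TCP at [0.211, 0.588, 0.231] pointing down, gripper open.
Joint ranges: [-3.08, 3.08], [-0.75, 2.2], [0.22, 2.44], [-1.43, 4.57], [0, 2.65], [-2.85, 2.85]. Speed limits (rad/s): [2.79, 2.79, 3.14, 3.14, 3.14, 3.14].

### API

Orientations are given as a rotation vector (axis times angle).
In Python, from rig import state, read_camera, order gives the robot as it stands.
- The arm moves only by the shell command python3 -m creep 'ROWS'. ROWS is JSON, a list of rows, each an object with "gripper": the opening, from 0 (shut) to 1 (fully open); "delta_pos": the shift along the world's x, y, z in cm, a list of three; "rot": the turn, a rotation vector about the world's x, y, z in degrees, a list of three. In form: [{"gripper": gripper, "delta_pos": [tx, ty, tz], "rot": [wx, wy, wz]}, ...]. A call has 1 to 5 rows; each row is the pose to reach, as a shift and turn from the pose commanded when the call began; what a row does not reach only later rows make up. A row lasts 1/10 s, in which the tool goes at most 50 mm and 8.59 degrees, less where a joint would pass 70% of its speed; a pose out of reach is approached as far as the arm can. A call with a gripper value outside its range is refused whole. The fingers move at their own pace and stop on an object; the grip force is fixed at half the most. Time passes only in rows, so rows that repeat a pose let the fingers close. It gives the time, the measured TCP pose, the force, the opening and the grip force at its end, in the units of the state.
- state(): the state, without advancing time (a new reading comes with each control period).
- read_camera(name): name is "side" or "top" or "wrist"; returns a dict with "frame" (384x512x3 uint8, blue, green, red), "z_map" (384x512 float32, m along the optical axis (not along the pixel's ray), 0 where there is no reading), "fov_y" (degrees; the focal length in pixels is half the picture's height over the tangent of half this angle, whatever the lens; pixels are square), "cx", "cy" (the principal point, pixels), "world_to_cam" (4x4, takes a point from world to camera coordinates); the wrist camera has in their place "tool_from_camera" (4x4, takes a point from camera to tool coordinates, whose origin is the TCP and whose axes are the flange's). Camera axes: x right, y down, z forward; pixel columns grow to the right and rows downward; lengths in m; the calibration is good to about 2 mm. A picture is of the moment at which its call begins: read the wrist's pose just before it.
- order.hand_in(): hands the job in; it is judged then, once.
The state is a dict: "clock": time; "joints": joint angles; "dq": joint speeds; "joint_torque": joint torques, N m; "eef_pos": TCP position; "eef_rot": TCP orientation; "force": force on the tool from outside, world axes, zero at the start; "ft_torque": the same for the moment, N m; "finger_gap": opening from 0.0 (shut) to 1.0 (fully open); "grip_force": force on a finger pad.
Only numpy, scipy, OpenCV 4.12 (cv2) and the standard library are available. Lean on these libraries where they do the work, as an engineer would, in place of code of your own. Each camera call takes 0.05 s, during which the arm holds its last target. There are 200 camera calls.

### The job

Load every lock cylinder on the counter upright into the round wash basket, close together, with one in the middle and the others around it. When all are in, take the stylus from its stand and push the sunken start button of the timer fully in with the stylus's pin, then hang the stylus by its slot on the post's red peg and let go. Leave the other things on the counter where they are.

Things in the scene. Friction and masses are not known exactly. Their poses are not given: they have to be found in the camera images.
- basket: round open copper wash basket, fixed to the counter; outside diameter 125 mm, inside diameter 118 mm, rim 30 mm above the counter, flat inner floor 10 mm above the counter. Origin: centre of its underside, on the counter.
- cyl0: nickel lock cylinder, some 0.13 to 0.2 kg, standing upright: a plain round body 34 mm in diameter and 35 mm tall with a round brass stem 10 mm in diameter and 30 mm long standing on its top (65 mm in all); take it by the stem. Origin: centre of the underside, z up along the stem. Five to seven of the seven are present.
- cyl1: nickel lock cylinder, some 0.13 to 0.2 kg, standing upright: a plain round body 34 mm in diameter and 35 mm tall with a round brass stem 10 mm in diameter and 30 mm long standing on its top (65 mm in all); take it by the stem. Origin: centre of the underside, z up along the stem. Five to seven of the seven are present.
- cyl2: nickel lock cylinder, some 0.13 to 0.2 kg, standing upright: a plain round body 34 mm in diameter and 35 mm tall with a round brass stem 10 mm in diameter and 30 mm long standing on its top (65 mm in all); take it by the stem. Origin: centre of the underside, z up along the stem. Five to seven of the seven are present.
- cyl3: nickel lock cylinder, some 0.13 to 0.2 kg, standing upright: a plain round body 34 mm in diameter and 35 mm tall with a round brass stem 10 mm in diameter and 30 mm long standing on its top (65 mm in all); take it by the stem. Origin: centre of the underside, z up along the stem. Five to seven of the seven are present.
- cyl4: nickel lock cylinder, some 0.13 to 0.2 kg, standing upright: a plain round body 34 mm in diameter and 35 mm tall with a round brass stem 10 mm in diameter and 30 mm long standing on its top (65 mm in all); take it by the stem. Origin: centre of the underside, z up along the stem. Five to seven of the seven are present.
- cyl5: nickel lock cylinder, some 0.13 to 0.2 kg, standing upright: a plain round body 34 mm in diameter and 35 mm tall with a round brass stem 10 mm in diameter and 30 mm long standing on its top (65 mm in all); take it by the stem. Origin: centre of the underside, z up along the stem. Five to seven of the seven are present.
- cyl6: nickel lock cylinder, some 0.13 to 0.2 kg, standing upright: a plain round body 34 mm in diameter and 35 mm tall with a round brass stem 10 mm in diameter and 30 mm long standing on its top (65 mm in all); take it by the stem. Origin: centre of the underside, z up along the stem. Five to seven of the seven are present.
- stand: dark wooden block 60 x 60 x 55 mm, fixed, with a 12 mm round blind hole 50 mm deep in the middle of its top, in which the stylus stands at the start. Origin: centre of its underside.
- stylus: orange stylus, 0.06 kg: upright flat handle 10 mm thick (x), 24 wide (y), 74 high (z), steel pin below, 45 mm long, 8 mm thick (7 at the tip). A hanging slot runs through the handle along x, 14 mm wide, 22 high, 42 to 64 mm above the handle's lower end. Origin: centre of that end, where the pin begins. In the stand the handle rests on the block's top, pin in the hole; lift straight up.
- stylus_tip (a point): centre of the lower end of the stylus's steel pin, 45 mm below the stylus's origin.
- stylus_eye (a point): centre of the hanging slot, 53 mm above the stylus's origin.
- timer: blue wash timer box, fixed, 100 x 100 mm and 45 mm high, with a black panel and a small yellow start button sunk in a round hole of 17 mm diameter in its top, 20 mm from the box's centre towards its -x. Origin: centre of its underside.
- button_top (a point): centre of the top of the start button: a round yellow cap 12 mm in diameter, 7 mm below the box's top when not pressed (38 mm above the counter); it sinks with the button.
- button (a joint): how far the start button is pressed, 0 to 0.004 m, straight down against a spring: it starts to give at about 2 N, fully in at about 4 N, and springs back.
- post: fixed steel post 16 mm in diameter, 170 mm high, on a 70 x 70 x 12 mm foot, with a red peg 7 mm in diameter standing out along the post's -x and rising outwards by 15 degrees: its centre line runs from 160 mm above the counter at the post's axis to 175.5 mm at its free tip, 58 mm from the axis. Origin: centre of the foot's underside; z up.
- peg_mid (a point): point on the peg's centre line 32 mm from the post's axis, 168.5 mm above the counter.
- collar: squat bronze spindle collar, a ring 42 mm in diameter and 24 mm high, not part of the job. Origin: centre of its underside.
- rosette: flat round brass rosette 44 mm in diameter and 10 mm high, not part of the job. Origin: centre of its underside.
- padlock: small brass padlock lying flat, about 40 x 36 mm and 18 mm high, not part of the job. Origin: centre of the underside of its brass block.
- shim_block: dark steel block 40 x 30 x 20 mm, not part of the job. Origin: centre of its underside.
- wheel: green enamel combination wheel, a disc 90 mm in diameter with a low hub, 28 mm high in all, not part of the job. Origin: centre of its underside.
Not all that is in view belongs to the job. What is shaped like the cyl1 but blue is not meant.

How it is judged:
By the outcome, as a careful person would: the job done as asked, in the order asked, and still so for the second after the job is handed in, with the robot touching nothing.
Of cyl0, cyl1, cyl2, cyl3, cyl4, cyl5, cyl6 only 5 to 7 are there at a start; the rules pass over those that are not, and their reading is None.
At some moment in a run one of cyl0, cyl1, cyl2, cyl3, cyl4, cyl5, cyl6 may be knocked a few centimetres aside while the robot is not near it.
It also fails if it takes over 210 s, if anything falls off the work surface, if the arm or the gripper's body presses on something with over 40 N, if the wrist force passes 120 N, or if a joint passes its speed limit or range.

## Working session

There is one attempt and no reset: what is moved stays moved. The work goes in short steps, Python scripts to look and compute and a shell command to move; the robot and the scene stay as the last step left them, time stands still between calls to the robot, and variables do not carry over. Pictures are saved under pics/ and viewed, at most 16 in all, crops included, and the job is handed in when it is done.

```bash
ls; mkdir -p pics; cat > h.py <<'E'
import numpy as np, cv2
from rig import state, read_camera, order
from scipy.spatial.transform import Rotation as R
def cam(name):
    s=state(); c=read_camera(name)
    f=192/np.tan(np.radians(c['fov_y'])/2)
    if name=='wrist':
        T=np.eye(4);T[:3,:3]=R.from_rotvec(s['eef_rot']).as_matrix();T[:3,3]=s['eef_pos']
        M=T@np.array(c['tool_from_camera'])
    else: M=np.linalg.inv(np.array(c['world_to_cam']))
    return c['frame'],c['z_map'],f,c['cx'],c['cy'],M
def cloud(C):
    im,z,f,cx,cy,M=C
    v,u=np.mgrid[:384,:512]
    p=np.stack([(u-cx)/f*z,(v-cy)/f*z,z],-1)
    return p@M[:3,:3].T+M[:3,3]
def ray(C,u,v,h):
    im,z,f,cx,cy,M=C
    d=M[:3,:3]@np.array([(u-cx)/f,(v-cy)/f,1]);o=M[:3,3]
    return o+d*(h-o[2])/d[2]
E
python3 - <<'E'
from h import *
for n in ('top','side','wrist'):
    C=cam(n); cv2.imwrite(f'pics/{n}0.png',cv2.resize(C[0],(768,576)) if n!='wrist' else C[0]); print(n,C[2:5],C[5].round(3).tolist())
print(state())
E
```

```text
pics
top (np.float64(430.56070581964957), 249.9723804022921, 197.0560658159209) [[0.005, -0.982, 0.189, 0.373], [-1.0, -0.003, 0.015, -0.006], [-0.014, -0.189, -0.982, 1.13], [0.0, 0.0, 0.0, 1.0]]
side (np.float64(447.5207892679095), 254.60478540044738, 186.56906119712912) [[0.961, -0.146, 0.234, 0.294], [-0.276, -0.488, 0.828, -0.935], [-0.006, -0.86, -0.51, 0.689], [0.0, 0.0, 0.0, 1.0]]
wrist (np.float64(297.78884895740464), 253.57124449183937, 189.53689744226114) [[0.338, 0.904, 0.262, 0.146], [0.941, -0.324, -0.095, 0.611], [-0.001, 0.279, -0.96, 0.373], [0.0, 0.0, 0.0, 1.0]]
{'clock': 0.15, 'joints': array([ 1.04748518e+00,  5.28251343e-01,  1.43362071e+00,  2.81394026e-05,
        1.18138022e+00, -1.78521907e-01]), 'dq': array([ 0.00078154, -0.0037352 , -0.00672031, -0.00131772, -0.0009171 ,
       -0.00016724]), 'joint_torque': array([ 6.67659187e-04, -4.42749238e+01, -1.78277153e+01, -2.31917520e-04,
        5.52478348e-03,  2.61281463e-05]), 'eef_pos': array([0.21094898, 0.5877433 , 0.23055515]), 'eef_rot': array([-5.38829306e-01, -3.09443430e+00,  2.43353737e-03]), 'force': array([ 0.25687107,  0.45172847, -0.57923422]), 'ft_torque': array([-0.02335016,  0.02505075, -0.01311124]), 'grip_force': 0.0, 'finger_gap': 0.9988320826856603}
```

View pics/top0.png

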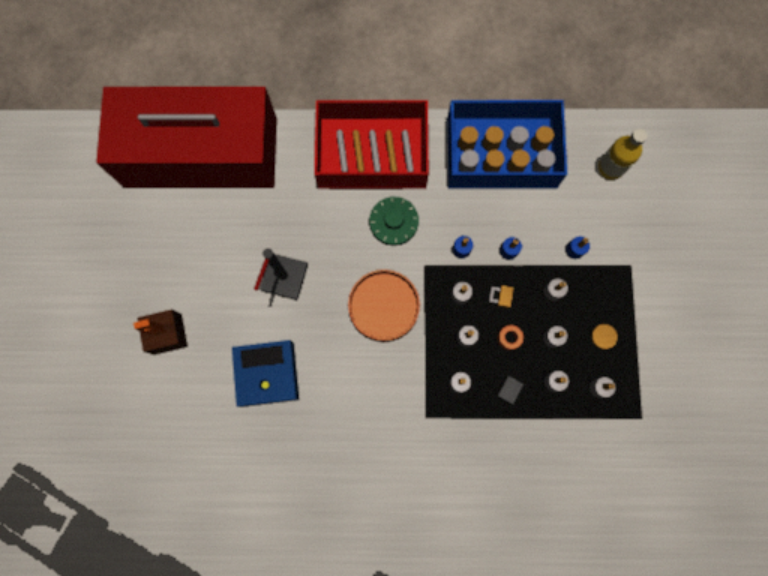

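View pics/side0.png

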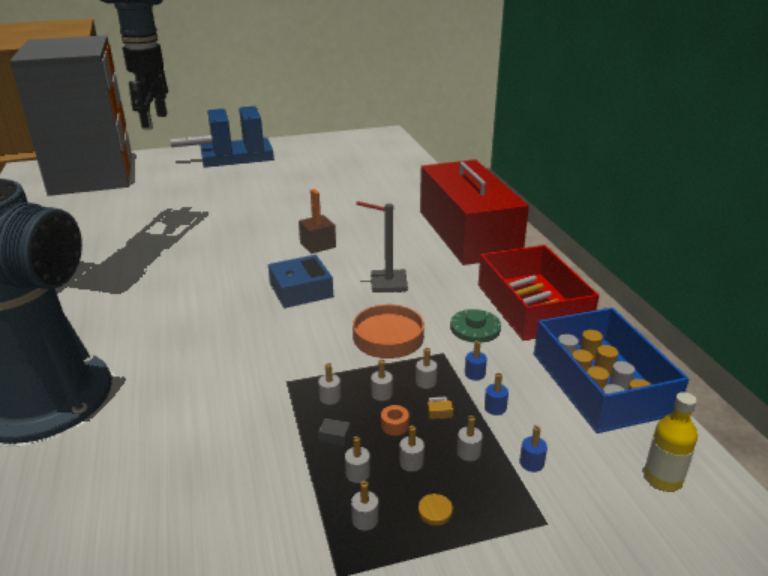

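The top view (768-wide) shows seven nickel cylinders on the black mat at (462,291), (557,288), (468,335), (557,336), (460,382), (558,381) and (604,387). Three blue lookalikes stand at (463,245), (512,246) and (579,245). The basket is at (384,305), the timer button at (265,385), the stand at (162,330) and the post at (285,275). The side view agrees.

```bash
cat >> h.py <<'E'
def blobs(m,amin=8):
    n,l,st,ce=cv2.connectedComponentsWithStats(m.astype(np.uint8))
    return [(l==i) for i in range(1,n) if st[i,4]>=amin]
def stems(C,verbose=True):
    """nickel cylinders: stem-top pixels by height, body colour near it"""
    P=cloud(C);im=C[0].astype(int);out=[]
    hsv=cv2.cvtColor(C[0],cv2.COLOR_BGR2HSV)
    m=(P[...,2]>.052)&(P[...,2]<.085)&(P[...,0]>.25)&(P[...,0]<.75)&(P[...,1]<.2)
    for b in blobs(m,4):
        v,u=np.nonzero(b); p=np.median(P[b],0)
        ring=(np.hypot(P[...,0]-p[0],P[...,1]-p[1])<.016)&(P[...,2]>.028)&(P[...,2]<.042)
        if ring.sum()<5: continue
        col=np.median(hsv[ring],0)
        q=P[ring]; e=cv2.minEnclosingCircle((q[:,:2]*1000).astype(np.float32))
        out.append((p,col,len(v),(u.mean(),v.mean()),e))
    return out
E
python3 - <<'E'
from h import *
np.set_printoptions(precision=4,suppress=True)
C=cam('top');P=cloud(C)
for p,col,n,uv,e in stems(C): print(p,col,n,np.round(uv,1),np.round(e[0],1),round(e[1],1))
hsv=cv2.cvtColor(C[0],cv2.COLOR_BGR2HSV);H,S,V=[hsv[...,i].astype(int) for i in range(3)]
def show(n,m):
    for b in blobs(m,6):
        v,u=np.nonzero(b);print(n,b.sum(),np.median(P[b],0),P[b].min(0),P[b].max(0),(u.mean().round(1),v.mean().round(1)))
print('counter z',np.median(P[300:380,200:400,2]))
bk=(np.abs(P[...,0]-.42)<.12)&(np.abs(P[...,1])<.12)&(H<12)&(S>100)
show('bask',bk)
show('timer',(H>100)&(H<125)&(S>120)&(P[...,1]>.1)&(P[...,0]<.6)&(P[...,2]>.035))
show('btn',(H>22)&(H<35)&(S>150)&(P[...,1]>.1))
show('stylus',(H<15)&(S>150)&(P[...,1]>.3)&(P[...,0]<.6)&(P[...,2]>.06))
show('stand',(P[...,2]>.045)&(P[...,2]<.062)&(P[...,1]>.3)&(P[...,0]<.5)&(P[...,0]>.3))
show('post',(P[...,2]>.09)&(P[...,1]>.15)&(P[...,1]<.35)&(P[...,0]>.4)&(P[...,0]<.6))
show('foot',(P[...,2]>.006)&(P[...,2]<.02)&(P[...,1]>.12)&(P[...,1]<.35)&(P[...,0]>.4)&(P[...,0]<.6))
E
```

```text
[ 0.6733 -0.1424  0.0642] [111. 198. 141.] 14 [309.5 160.5] [ 673.4 -142.4] 15.9
[ 0.6726 -0.3449  0.0632] [111. 203. 132.] 17 [389. 161.] [ 672.7 -344.7] 15.8
[ 0.6707 -0.227   0.0637] [111. 201. 141.] 15 [342.5 161.7] [ 670.9 -226.8] 15.7
[0.6177 0.1707 0.0661] [90. 30. 18.] 22 [186.1 180.9] [620.5 173. ] 6.5
[ 0.5968 -0.3023  0.0629] [ 11.  22. 159.] 21 [373.5 190.1] [ 596.8 -302.1] 15.6
[ 0.5915 -0.1394  0.0628] [ 11.  22. 169.] 14 [308.6 192.2] [ 591.6 -139.4] 15.6
[ 0.515  -0.1475  0.0637] [ 11.  20. 176.] 15 [312.8 222.2] [ 514.9 -147.5] 15.9
[ 0.5146 -0.297   0.0626] [ 11.  21. 166.] 17 [373.3 222.6] [ 514.5 -297. ] 15.9
[ 0.436  -0.1334  0.0622] [ 11.  19. 186.] 15 [307.5 254.1] [ 435.8 -133.5] 15.9
[ 0.4391 -0.2955  0.0624] [ 11.  21. 170.] 17 [374.1 253.4] [ 439.  -295.5] 15.9
[ 0.4277 -0.3729  0.0637] [ 10.  21. 163.] 18 [405.9 257.7] [ 427.6 -372.9] 15.8
counter z -0.001634758318449836
bask 196 [ 0.5243 -0.0058  0.01  ] [ 0.507  -0.0581  0.0042] [0.54   0.0485 0.0326] (np.float64(256.3), np.float64(220.7))
timer 1184 [0.4407 0.195  0.0435] [0.3958 0.1437 0.0355] [0.5043 
[... 283 characters left out ...]
8))
stand 115 [0.4945 0.3814 0.0533] [0.4837 0.3427 0.0461] [0.5    0.4038 0.0587] (np.float64(103.6), np.float64(230.1))
post 49 [0.5824 0.1856 0.1724] [0.565  0.179  0.1641] [0.5997 0.1917 0.1807] (np.float64(172.2), np.float64(186.1))
foot 110 [0.5939 0.1696 0.0101] [0.5821 0.1462 0.0065] [0.5996 0.2153 0.016 ] (np.float64(188.8), np.float64(195.0))
foot 21 [0.5145 0.3471 0.0136] [0.4963 0.3431 0.0069] [0.5298 0.3499 0.0195] (np.float64(121.4), np.float64(225.0))
foot 6 [0.4624 0.15   0.0091] [0.4554 0.1487 0.0067] [0.4691 0.1505 0.0173] (np.float64(196.0), np.float64(244.5))
foot 8 [0.4312 0.1456 0.0157] [0.4221 0.145  0.0071] [0.4406 0.1471 0.0188] (np.float64(197.0), np.float64(256.5))
```

```bash
python3 - <<'E'
from h import *
np.set_printoptions(precision=4,suppress=True)
for n in('top','side'):
    C=cam(n);P=cloud(C);hsv=cv2.cvtColor(C[0],cv2.COLOR_BGR2HSV)
    m=((hsv[...,0]<14)|(hsv[...,0]>170))&(hsv[...,1]>110)&(np.hypot(P[...,0]-.56,P[...,1]+.005)<.1)
    b=max(blobs(m),key=lambda b:b.sum())
    c=max(cv2.findContours(b.astype(np.uint8),0,1)[0],key=len)[:,0]
    q=np.array([ray(C,u,v,.030)[:2] for u,v in c]) 
    # inner rim step: points of cloud at height >0.025
    t=P[b&(P[...,2]>.022)][:,:2]
    A=np.c_[2*t,np.ones(len(t))];s=np.linalg.lstsq(A,(t**2).sum(1),rcond=None)[0]
    print(n,b.sum(),cv2.fitEllipse(c),'enclosing rim',cv2.minEnclosingCircle((q*1000).astype(np.float32)),'rimfit',len(t),s[:2],np.sqrt(s[2]+s[:2]@s[:2]))
    f=P[b&(P[...,2]<.014)&(P[...,2]>.003)];print('floor',len(f),np.median(f,0))
    if n=='side':
        for p,col,k,uv,e in stems(C): print(p,col,np.round(e[0],1))
E
python3 -m creep '[{"gripper":0.5,"delta_pos":[5,-5,0],"rot":[0,0,8]},{"gripper":0.5,"delta_pos":[7,-10,0],"rot":[0,0,16]},{"gripper":0.5,"delta_pos":[9,-15,0],"rot":[0,0,19.8]},{"gripper":0.5,"delta_pos":[12,-19,0],"rot":[0,0,19.8]},{"gripper":0.5,"delta_pos":[15,-23,0],"rot":[0,0,19.8]}]'
```

```text
top 1768 ((255.53895568847656, 203.2951202392578), (46.57895278930664, 46.6159553527832), 99.03553009033203) enclosing rim ((568.6536865234375, -4.167527675628662), 62.5084342956543) rimfit 196 [ 0.5687 -0.0035] 0.06017538026710269
floor 1488 [ 0.57   -0.0031  0.0088]
side 1396 ((258.52899169921875, 220.29002380371094), (35.68842315673828, 47.83818817138672), 90.46632385253906) enclosing rim ((560.6370239257812, -25.471031188964844), 79.65132141113281) rimfit 273 [ 0.5666 -0.0057] 0.06029098329550288
floor 862 [0.5682 0.0026 0.0084]
[0.6192 0.1676 0.0686] [21. 19. 57.] [619.7 168.6]
[ 0.6716 -0.1452  0.0606] [111.  179.5 150.5] [ 671.5 -145.3]
[ 0.5889 -0.1426  0.0594] [ 17.  16. 151.] [ 588.9 -142.7]
[ 0.5126 -0.1517  0.0603] [ 17.  16. 150.] [ 512.5 -151.5]
[ 0.4333 -0.1368  0.0597] [ 17.  15. 152.] [ 433.2 -136.8]
[ 0.6693 -0.2316  0.0603] [111. 185. 149.] [ 668.9 -231.6]
[ 0.5955 -0.3072  0.0615] [ 17.  15. 150.] [ 595.5 -307.2]
[ 0.5115 -0.3023  0.0613] [ 17.  15. 149.] [ 511.4 -302.7]
[ 0.6708 -0.3498  0.0601] [111. 182. 149.] [ 670.7 -349.9]
[ 0.4357 -0.3016  0.0618] [ 17.  15. 150.] [ 435.7 -301.6]
[ 0.4254 -0.3782  0.0616] [ 17.  14. 150.] [ 425.6 -378. ]
clock: 0.8
eef_pos: [0.346, 0.3782, 0.2314]
eef_rot: [-0.003, 3.142, -0.0]
force: [0.7, 0.6, -0.4]
finger_gap: 0.501
grip_force: 0.0
```

```bash
python3 -m creep '[{"gripper":0.5,"delta_pos":[1,-4.8,0],"rot":[0,0,0]},{"gripper":0.5,"delta_pos":[2,-9.6,0],"rot":[0,0,0]},{"gripper":0.5,"delta_pos":[3,-14.4,0],"rot":[0,0,0]},{"gripper":0.5,"delta_pos":[4,-19,0],"rot":[0,0,0]},{"gripper":0.5,"delta_pos":[5,-23.8,0],"rot":[0,0,0]}]' | grep pos
python3 -m creep '[{"gripper":0.5,"delta_pos":[0.4,-4.8,0],"rot":[0,0,0]},{"gripper":0.5,"delta_pos":[0.8,-9.6,0],"rot":[0,0,0]},{"gripper":0.5,"delta_pos":[1.2,-14.4,0],"rot":[0,0,0]},{"gripper":0.5,"delta_pos":[1.6,-19,0],"rot":[0,0,0]},{"gripper":0.5,"delta_pos":[2,-23.8,0],"rot":[0,0,0]}]' | grep pos
python3 -m creep '[{"gripper":0.5,"delta_pos":[0,0,0],"rot":[0,0,0]},{"gripper":0.5,"delta_pos":[0,0,0],"rot":[0,0,0]},{"gripper":0.5,"delta_pos":[0,0,0],"rot":[0,0,0]}]'
python3 - <<'E'
from h import *
np.set_printoptions(precision=4,suppress=True)
C=cam('wrist');print(state()['eef_pos'],C[5][:3,3]);cv2.imwrite('pics/w1.png',C[0])
for p,col,k,uv,e in stems(C): print(p,col,np.round(uv),np.round(e[0],1),e[1])
E
```

```text
eef_pos: [0.3961, 0.1403, 0.2316]
eef_pos: [0.4157, -0.098, 0.2316]
clock: 2.1
eef_pos: [0.4152, -0.0949, 0.2311]
eef_rot: [0.002, -3.14, -0.002]
force: [-0.1, -0.1, 0.4]
finger_gap: 0.497
grip_force: 0.0
[ 0.4152 -0.0945  0.2312] [ 0.3461 -0.0955  0.3734]
[ 0.4285 -0.3702  0.0567] [ 10.  11. 218.] [  3. 181.] [ 428.5 -370.2] 15.917098999023438
[ 0.4349 -0.1324  0.0644] [ 10.  10. 107.] [219. 189.] [ 434.9 -132.5] 15.887922286987305
[ 0.4384 -0.2946  0.0636] [ 10.   9. 222.] [ 70. 191.] [ 438.5 -294.8] 15.952545166015625
[ 0.5134 -0.2966  0.0626] [ 10.  10. 220.] [ 80. 253.] [ 513.6 -296.6] 15.944175720214844
[ 0.5893 -0.1384  0.0628] [ 10.   9. 221.] [218. 309.] [ 589.7 -138.6] 15.921929359436035
```

View pics/w1.png

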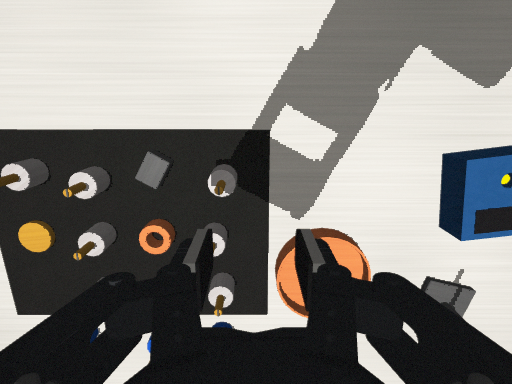

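w1 shows the nearest nickel cylinder at (222,182), just below-left of the gripper. The others are at (215,240), (220,292), (88,182), (98,238) and (22,176). The candidates with this shape are those nickel ones and the blue ones at the bottom edge (~(222,325)). Only nickel matches the description, so I'll confirm that in a crop.

```bash
python3 - <<'E'
from h import *
C=cam('top');cv2.imwrite('pics/crop1.png',cv2.resize(C[0][145:285,280:430],(600,560),interpolation=cv2.INTER_CUBIC))
E
```

```text
(no output)
```

View pics/crop1.png

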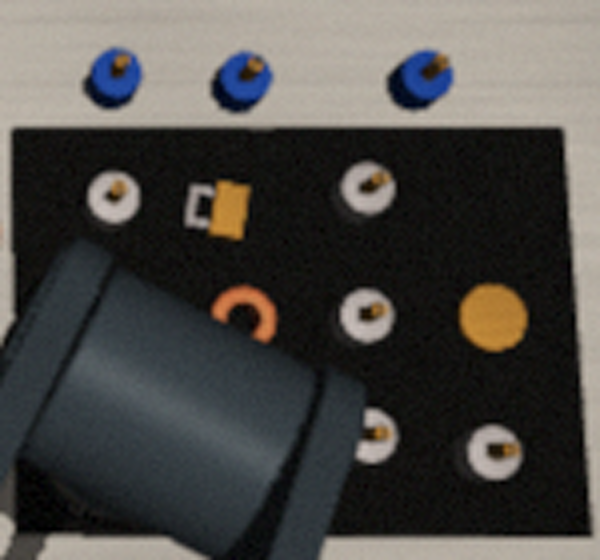

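The crop shows nickel bodies on the mat, e.g. at (113,195), (368,188), (368,315), (375,435) and (493,452). The blue lookalikes at the top are excluded. I'll pick the one at (0.435,-0.133).

```bash
python3 -m creep '[{"gripper":0.5,"delta_pos":[2,-3.8,0],"rot":[0,0,0]},{"gripper":0.5,"delta_pos":[2,-3.8,-5],"rot":[0,0,0]},{"gripper":0.5,"delta_pos":[2,-3.8,-10],"rot":[0,0,0]},{"gripper":0.5,"delta_pos":[2,-3.8,-12],"rot":[0,0,0]},{"gripper":0.5,"delta_pos":[2,-3.8,-12],"rot":[0,0,0]}]' | grep pos
python3 -m creep '[{"gripper":0.5,"delta_pos":[0,0,-4],"rot":[0,0,0]},{"gripper":0.5,"delta_pos":[0,0,-7.3],"rot":[0,0,0]},{"gripper":0.5,"delta_pos":[0,0,-7.3],"rot":[0,0,0]},{"gripper":0,"delta_pos":[0,0,-7.3],"rot":[0,0,0]},{"gripper":0,"delta_pos":[0,0,-7.3],"rot":[0,0,0]}]'
python3 -m creep '[{"gripper":0,"delta_pos":[0,0,0],"rot":[0,0,0]},{"gripper":0,"delta_pos":[0,0,0],"rot":[0,0,0]},{"gripper":0,"delta_pos":[0,0,0],"rot":[0,0,0]}]'
```

```text
eef_pos: [0.4339, -0.1315, 0.1088]
clock: 3.2
eef_pos: [0.4372, -0.1343, 0.0403]
eef_rot: [-0.003, 3.138, -0.003]
force: [1.0, 0.2, -0.5]
finger_gap: 0.171
grip_force: 0.0
clock: 3.5
eef_pos: [0.437, -0.1345, 0.0401]
eef_rot: [-0.001, 3.138, -0.003]
force: [0.9, 0.7, 8.3]
finger_gap: 0.09
grip_force: 59.1
```

```bash
cat >> h.py <<'E'
def st():
    s=state();print('t',s['clock'],'pos',(s['eef_pos']*100).round(2),'rot',s['eef_rot'].round(3),'F',s['force'].round(1),'gap',round(s['finger_gap'],3),'grip',round(s['grip_force'],1))
E
python3 -m creep '[{"gripper":0,"delta_pos":[0,0,3],"rot":[0,0,0]},{"gripper":0,"delta_pos":[0,0,7],"rot":[0,0,0]},{"gripper":0,"delta_pos":[1,1,10],"rot":[0,0,0]},{"gripper":0,"delta_pos":[4,4,10],"rot":[0,0,0]},{"gripper":0,"delta_pos":[7,7,10],"rot":[0,0,0]}]' | grep pos
python3 -m creep '[{"gripper":0,"delta_pos":[3,3,0],"rot":[0,0,0]},{"gripper":0,"delta_pos":[6,6,0],"rot":[0,0,0]},{"gripper":0,"delta_pos":[6.3,6,0],"rot":[0,0,0]},{"gripper":0,"delta_pos":[6.3,6,0],"rot":[0,0,0]},{"gripper":0,"delta_pos":[6.3,6,0],"rot":[0,0,0]}]' 
python3 - <<'E'
from h import *
C=cam('side');cv2.imwrite('pics/s2.png',cv2.resize(C[0][120:320,140:400],(780,600)))
st()
E
```

```text
eef_pos: [0.507, -0.0641, 0.1407]
clock: 4.5
eef_pos: [0.5673, -0.0044, 0.1382]
eef_rot: [0.001, -3.14, -0.0]
force: [0.0, -0.1, -2.1]
finger_gap: 0.089
grip_force: 58.9
t 4.55 pos [56.73 -0.47 13.83] rot [-0.   -3.14 -0.  ] F [ 0.1 -0.6 -1.7] gap 0.09 grip 58.9
```

View pics/s2.png

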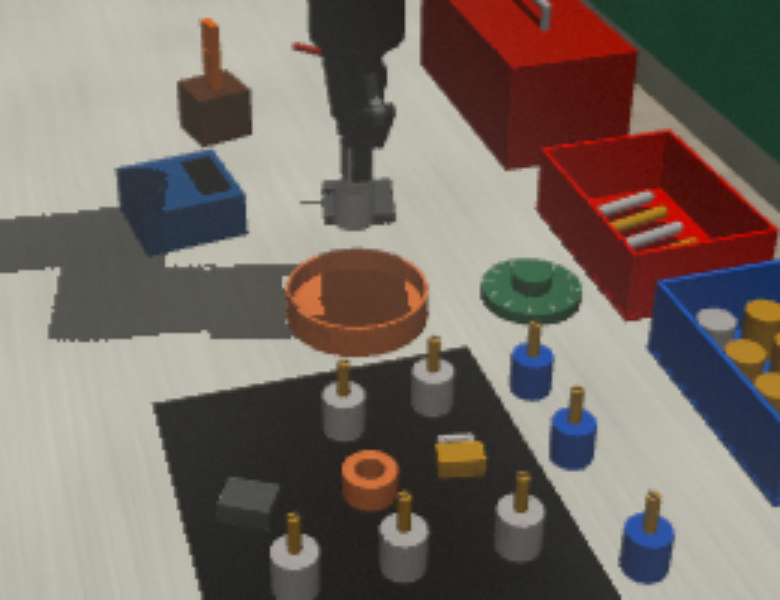

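The cylinder (355,205) hangs upright above the basket (357,300). Lowering it.

```bash
python3 -m creep '[{"gripper":0,"delta_pos":[0.2,0,-3],"rot":[0,0,0]},{"gripper":0,"delta_pos":[0.2,0,-6],"rot":[0,0,0]},{"gripper":0,"delta_pos":[0.2,0,-8],"rot":[0,0,0]},{"gripper":0,"delta_pos":[0.2,0,-8.5],"rot":[0,0,0]},{"gripper":0,"delta_pos":[0.2,0,-8.8],"rot":[0,0,0]}]' 
python3 -m creep '[{"gripper":0,"delta_pos":[0,0,0],"rot":[0,0,0]},{"gripper":0.25,"delta_pos":[0,0,0],"rot":[0,0,0]},{"gripper":0.25,"delta_pos":[0,0,0],"rot":[0,0,0]},{"gripper":0.25,"delta_pos":[0,0,0],"rot":[0,0,0]}]'
python3 -m creep '[{"gripper":0.25,"delta_pos":[0,0,4],"rot":[0,0,0]},{"gripper":0.25,"delta_pos":[0,0,7],"rot":[0,0,0]},{"gripper":0.5,"delta_pos":[-3,-3,8],"rot":[0,0,0]},{"gripper":0.5,"delta_pos":[-6,-6,8],"rot":[0,0,0]},{"gripper":0.5,"delta_pos":[-6,-10,8],"rot":[0,0,0]}]'
python3 - <<'E'
from h import *
for n in('top','side','wrist'):
    print(n)
    for p,col,k,uv,e in stems(cam(n)): print((p*100).round(2),col,np.round(uv),np.round(e[0],1),round(e[1],1))
st()
E
```

```text
clock: 5.05
eef_pos: [0.5699, -0.0048, 0.0502]
eef_rot: [-0.001, -3.14, -0.001]
force: [-4.2, 0.1, 12.2]
finger_gap: 0.095
grip_force: 60.6
clock: 5.45
eef_pos: [0.5716, -0.0042, 0.0512]
eef_rot: [-0.001, 3.14, -0.001]
force: [0.0, -0.6, -0.3]
finger_gap: 0.25
grip_force: 0.0
clock: 5.95
eef_pos: [0.5059, -0.1022, 0.1308]
eef_rot: [0.005, -3.136, -0.004]
force: [0.3, 0.4, 0.5]
finger_gap: 0.501
grip_force: 0.0
top
[ 67.39 -14.23   6.39] [111.  192.5 178.5] [310. 160.] [ 673.9 -142.5] 15.7
[ 67.27 -34.46   6.35] [111.  200.  164.5] [389. 161.] [ 672.8 -344.7] 15.8
[ 67.11 -22.69   6.22] [111. 197. 177.] [342. 162.] [ 671.4 -226.9] 15.8
[61.75 17.14  6.8 ] [49.5 22.5 21.5] [186. 181.] [619.7 172.4] 6.5
[ 59.69 -30.31   6.26] [ 10.  19. 199.] [374. 190.] [ 596.8 -303.1] 15.7
[56.85 -0.57  7.31] [ 11.  18. 215.] [256. 200.] [568.5  -5.7] 15.9
[ 51.36 -29.69   6.35] [ 11.   19.  206.5] [373. 223.] [ 513.4 -296.8] 15.9
[ 43.92 -29.56   6.21] [ 11.  18. 210.] [374. 253.] [ 439.1 -295.6] 15.9
[ 42.77 -37.19   6.33] [ 11.  19. 201.] [406. 258.] [ 427.8 -372. ] 15.8
side
[62.08 16.89  7.09] [1
[... 606 characters left out ...]
349.9] 15.8
[ 43.63 -30.13   6.11] [ 17.  14. 170.] [237. 294.] [ 435.9 -301.1] 15.7
[ 42.64 -37.85   6.01] [ 17.  14. 170.] [242. 325.] [ 426.3 -378.3] 15.7
wrist
[ 51.45 -29.5    5.97] [ 10.  10. 220.] [  8. 202.] [ 514.5 -295.1] 15.9
[ 51.45 -14.7    6.42] [ 10.  10. 107.] [203. 203.] [ 514.5 -147. ] 16.0
[56.66 -0.69  6.26] [10. 10. 82.] [383. 265.] [565.9  -7.4] 15.8
[ 58.95 -13.86   6.38] [ 10.   9. 224.] [218. 290.] [ 590.3 -138.1] 15.5
[ 59.67 -30.09   6.19] [ 11.  11. 219.] [ 23. 296.] [ 596.8 -301. ] 15.9
[ 67.04 -22.62   6.23] [109. 214. 213.] [124. 367.] [ 673.  -222.5] 14.1
t 6.1 pos [ 51.15 -10.64  13.11] rot [ 5.000e-03  3.139e+00 -2.000e-03] F [0.5 0.4 0.4] gap 0.503 grip 0.0
```

```bash
python3 -m creep '[{"gripper":0.5,"delta_pos":[0.5,-4,0],"rot":[0,0,0]},{"gripper":0.5,"delta_pos":[0.5,-4,-4],"rot":[0,0,0]},{"gripper":0.5,"delta_pos":[0.5,-4,-8],"rot":[0,0,0]},{"gripper":0.5,"delta_pos":[0.5,-4,-9.1],"rot":[0,0,0]},{"gripper":0.5,"delta_pos":[0.5,-4,-9.1],"rot":[0,0,0]}]'
python3 -m creep '[{"gripper":0,"delta_pos":[0,0,0],"rot":[0,0,0]},{"gripper":0,"delta_pos":[0,0,0],"rot":[0,0,0]},{"gripper":0,"delta_pos":[0,0,0],"rot":[0,0,0]},{"gripper":0,"delta_pos":[0,0,0],"rot":[0,0,0]},{"gripper":0,"delta_pos":[0,0,2],"rot":[0,0,0]}]'
python3 -m creep '[{"gripper":0,"delta_pos":[0,0,4],"rot":[0,0,0]},{"gripper":0,"delta_pos":[0,0,8],"rot":[0,0,0]},{"gripper":0,"delta_pos":[2.5,4,8],"rot":[0,0,0]},{"gripper":0,"delta_pos":[5,8,8],"rot":[0,0,0]},{"gripper":0,"delta_pos":[7,11,8],"rot":[0,0,0]}]'
python3 -m creep '[{"gripper":0,"delta_pos":[2.2,3.3,0],"rot":[0,0,0]},{"gripper":0,"delta_pos":[2.2,3.3,0],"rot":[0,0,0]},{"gripper":0,"delta_pos":[2.2,3.3,0],"rot":[0,0,0]},{"gripper":0,"delta_pos":[2.2,3.3,0],"rot":[0,0,0]}]'; python3 -c "from h import *;st()"
```

```text
clock: 6.6
eef_pos: [0.5148, -0.1426, 0.0379]
eef_rot: [0.003, -3.138, -0.003]
force: [0.1, -0.4, -0.5]
finger_gap: 0.501
grip_force: 0.0
clock: 7.1
eef_pos: [0.5145, -0.1433, 0.0584]
eef_rot: [0.001, -3.138, -0.003]
force: [0.0, 0.2, -1.5]
finger_gap: 0.088
grip_force: 58.6
clock: 7.6
eef_pos: [0.5867, -0.0323, 0.1405]
eef_rot: [-0.001, 3.14, 0.0]
force: [0.6, -0.1, -1.1]
finger_gap: 0.087
grip_force: 58.8
clock: 8.0
eef_pos: [0.6068, -0.0015, 0.1392]
eef_rot: [0.001, -3.14, 0.0]
force: [0.6, 0.2, -1.3]
finger_gap: 0.091
grip_force: 58.9
t 8.0 pos [60.68 -0.15 13.92] rot [ 1.00e-03 -3.14e+00  0.00e+00] F [ 0.6  0.2 -1.3] gap 0.091 grip 58.9
```

```bash
python3 -m creep '[{"gripper":0,"delta_pos":[-0.1,-0.2,-3],"rot":[0,0,0]},{"gripper":0,"delta_pos":[-0.1,-0.2,-6],"rot":[0,0,0]},{"gripper":0,"delta_pos":[-0.1,-0.2,-8],"rot":[0,0,0]},{"gripper":0,"delta_pos":[-0.1,-0.2,-8.7],"rot":[0,0,0]},{"gripper":0,"delta_pos":[-0.1,-0.2,-8.9],"rot":[0,0,0]}]' | grep -E 'pos|force'
python3 -m creep '[{"gripper":0,"delta_pos":[0,0,0],"rot":[0,0,0]},{"gripper":0.25,"delta_pos":[0,0,0],"rot":[0,0,0]},{"gripper":0.25,"delta_pos":[0,0,0],"rot":[0,0,0]},{"gripper":0.25,"delta_pos":[0,0,0],"rot":[0,0,0]}]'| grep -E 'pos|force'
python3 -m creep '[{"gripper":0.25,"delta_pos":[0,0,4],"rot":[0,0,0]},{"gripper":0.25,"delta_pos":[0,0,8],"rot":[0,0,0]},{"gripper":0.5,"delta_pos":[-0.5,-4,8.2],"rot":[0,0,0]},{"gripper":0.5,"delta_pos":[-1.3,-8,8.2],"rot":[0,0,0]},{"gripper":0.5,"delta_pos":[-1.3,-12,8.2],"rot":[0,0,0]}]'| grep pos
python3 -m creep '[{"gripper":0.5,"delta_pos":[0,-1.5,0],"rot":[0,0,0]},{"gripper":0.5,"delta_pos":[0,-1.5,0],"rot":[0,0,0]},{"gripper":0.5,"delta_pos":[0,-1.5,0],"rot":[0,0,0]}]' | grep clock
python3 - <<'E'
from h import *
for n in('top','wrist'):
    print(n)
    for p,col,k,uv,e in stems(cam(n)):
        if col[1]<60: print((p*100).round(2),np.round(e[0],1),round(e[1],1))
st()
E
```

```text
eef_pos: [0.6058, -0.0045, 0.0506]
force: [-3.0, -1.0, 9.0]
grip_force: 59.8
eef_pos: [0.6072, -0.0032, 0.0509]
force: [-0.0, 0.2, -0.2]
grip_force: 0.0
eef_pos: [0.593, -0.1236, 0.1332]
clock: 9.7
top
[60.3  -0.56  7.3 ] [602.9  -5.7] 15.8
[ 59.66 -30.24   6.31] [ 596.8 -302.8] 15.6
[56.76 -0.45  7.2 ] [567.4  -4.5] 15.6
[ 51.38 -29.89   6.32] [ 514.  -298.9] 15.9
[ 43.91 -29.58   6.33] [ 439.2 -296. ] 15.9
[ 42.8  -37.23   6.21] [ 427.9 -372.4] 15.8
wrist
[ 51.55 -29.58   6.3 ] [ 515.5 -295.8] 16.0
[56.9  -0.77  7.01] [568.4  -9.6] 15.8
[ 59.05 -13.9    6.43] [ 590.5 -139. ] 16.0
[ 59.75 -30.07   6.29] [ 597.5 -300.7] 15.9
[60.37 -0.79  6.96] [602.6  -9.5] 15.8
t 9.8 pos [ 59.35 -13.62  13.21] rot [ 4.000e-03 -3.141e+00 -2.000e-03] F [ 0.2 -0.6  0.9] gap 0.501 grip 0.0
```

```bash
python3 -m creep '[{"gripper":0.5,"delta_pos":[0,-0.2,-4],"rot":[0,0,0]},{"gripper":0.5,"delta_pos":[0,-0.2,-8],"rot":[0,0,0]},{"gripper":0.5,"delta_pos":[0,-0.2,-9.2],"rot":[0,0,0]},{"gripper":0.5,"delta_pos":[0,-0.2,-9.2],"rot":[0,0,0]},{"gripper":0,"delta_pos":[0,-0.2,-9.2],"rot":[0,0,0]}]' |grep pos
python3 -m creep '[{"gripper":0,"delta_pos":[0,0,0],"rot":[0,0,0]},{"gripper":0,"delta_pos":[0,0,0],"rot":[0,0,0]},{"gripper":0,"delta_pos":[0,0,0],"rot":[0,0,0]}]'
python3 -m creep '[{"gripper":0,"delta_pos":[0,0,4],"rot":[0,0,0]},{"gripper":0,"delta_pos":[0,0,8],"rot":[0,0,0]},{"gripper":0,"delta_pos":[-0.3,3,10],"rot":[0,0,0]},{"gripper":0,"delta_pos":[-0.6,7,10],"rot":[0,0,0]},{"gripper":0,"delta_pos":[-0.6,10.1,10],"rot":[0,0,0]}]' |grep grip
python3 -m creep '[{"gripper":0,"delta_pos":[0,0,0],"rot":[0,0,0]},{"gripper":0,"delta_pos":[0,0,0],"rot":[0,0,0]},{"gripper":0,"delta_pos":[0,0,0],"rot":[0,0,0]}]' |grep clock; python3 -c "from h import *;st()"
```

```text
eef_pos: [0.5947, -0.1395, 0.0412]
clock: 10.6
eef_pos: [0.5951, -0.1403, 0.0421]
eef_rot: [-0.001, 3.138, -0.002]
force: [0.2, 0.8, 4.1]
finger_gap: 0.089
grip_force: 58.7
grip_force: 58.8
clock: 11.4
t 11.4 pos [58.8  -3.99 14.04] rot [-1.000e-03  3.141e+00 -1.000e-03] F [-0.   0.1 -2.2] gap 0.088 grip 58.8
```

```bash
python3 -m creep '[{"gripper":0,"delta_pos":[0,0.3,-3],"rot":[0,0,0]},{"gripper":0,"delta_pos":[0,0.3,-6],"rot":[0,0,0]},{"gripper":0,"delta_pos":[0,0.3,-8],"rot":[0,0,0]},{"gripper":0,"delta_pos":[0,0.3,-8.6],"rot":[0,0,0]},{"gripper":0,"delta_pos":[0,0.3,-8.7],"rot":[0,0,0]}]' | grep -E 'pos|force'
python3 -m creep '[{"gripper":0,"delta_pos":[0,0,0],"rot":[0,0,0]},{"gripper":0.25,"delta_pos":[0,0,0],"rot":[0,0,0]},{"gripper":0.25,"delta_pos":[0,0,0],"rot":[0,0,0]},{"gripper":0.25,"delta_pos":[0,0,0],"rot":[0,0,0]}]'| grep -E 'pos|force'
python3 -m creep '[{"gripper":0.25,"delta_pos":[0,0,4],"rot":[0,0,0]},{"gripper":0.25,"delta_pos":[0,0,8],"rot":[0,0,0]},{"gripper":0.5,"delta_pos":[0,-4,8.2],"rot":[0,0,0]},{"gripper":0.5,"delta_pos":[0.3,-9,8.2],"rot":[0,0,0]},{"gripper":0.5,"delta_pos":[0.6,-14,8.2],"rot":[0,0,0]}]'| grep pos
python3 -m creep '[{"gripper":0.5,"delta_pos":[0.3,-5,0],"rot":[0,0,0]},{"gripper":0.5,"delta_pos":[0.5,-10,0],"rot":[0,0,0]},{"gripper":0.5,"delta_pos":[0.5,-12,0],"rot":[0,0,0]},{"gripper":0.5,"delta_pos":[0.5,-12.4,0],"rot":[0,0,0]},{"gripper":0.5,"delta_pos":[0.5,-12.4,0],"rot":[0,0,0]}]' | grep clock
cat >>h.py <<'E'
def look(*ns):
    for n in ns:
        print(n)
        for p,col,k,uv,e in stems(cam(n)):
            if col[1]<60 and e[1]>12: print((p*100).round(2),np.round(e[0],1),round(e[1],1))
    st()
E
python3 -c "from h import *;look('top','wrist')"
```

```text
eef_pos: [0.5877, -0.0371, 0.0528]
force: [-0.4, -0.2, -1.4]
grip_force: 59.1
eef_pos: [0.5885, -0.0362, 0.0541]
force: [0.4, -0.2, -0.2]
grip_force: 0.0
eef_pos: [0.5943, -0.1767, 0.1367]
clock: 13.3
top
wrist
[ 51.55 -29.87   6.46] [ 515.6 -298.7] 16.0
[ 59.68 -30.32   6.43] [ 596.8 -303.2] 16.0
t 13.4 pos [ 59.85 -29.74  13.52] rot [ 4.00e-03 -3.14e+00 -3.00e-03] F [ 0.2 -1.  -0.2] gap 0.502 grip 0.0
```

```bash
python3 - <<'E'
from h import *
for n in ('top','side'):
    print(n)
    C=cam(n)
    for p,col,k,uv,e in stems(C): print((p*100).round(2),col,np.round(e[0],1),round(e[1],1))
    if n=='top': cv2.imwrite('pics/t3.png',C[0]); print((C[1]==0).mean(),C[5][:3,3])
st()
E
```

```text
top
[ 67.2  -22.69   6.19] [111.  199.  156.5] [ 672.  -226.9] 16.0
[61.77 17.08  6.68] [115.   38.   18.5] [620.  172.7] 6.5
0.00390625 [ 0.37254914 -0.00643091  1.12996982]
side
[61.88 16.67  6.86] [24. 18. 68.] [619.9 168.8] 7.3
[58.67 -3.82  6.49] [ 17.   16.  101.5] [586.6 -39.5] 14.6
[56.61 -0.84  6.33] [ 15.  17. 104.] [564.8  -8.6] 15.7
[ 66.9  -23.06   5.97] [110. 173. 171.] [ 669.2 -230.7] 15.9
[ 59.53 -30.68   6.1 ] [18. 15. 82.] [ 595.2 -306.8] 15.8
[ 51.11 -30.32   6.08] [ 17.  14. 178.] [ 511.  -303.2] 15.6
[ 67.09 -34.94   6.03] [111. 182. 178.] [ 671.1 -349.2] 15.8
[ 43.52 -30.16   6.13] [ 18.  14. 179.] [ 435.7 -301.2] 15.7
[ 42.59 -37.81   6.12] [ 17.  14. 179.] [ 426.  -378.2] 15.9
t 13.5 pos [ 59.88 -29.74  13.53] rot [ 5.000e-03 -3.141e+00 -2.000e-03] F [-0.1 -0.3 -0.4] gap 0.505 grip 0.0
```

View pics/t3.png

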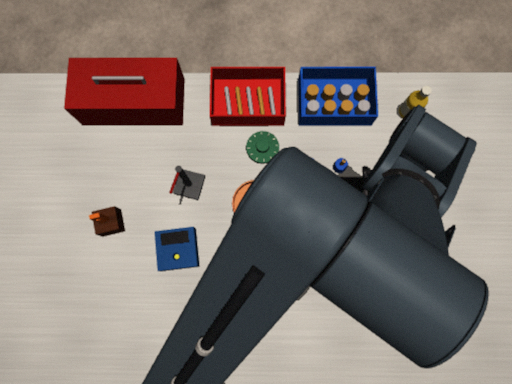

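The arm hides the basket and mat in the top view, so those gaps are just occlusion. Side and wrist views show nothing disturbed. Next I'll pick the one at (0.597,-0.303).

```bash
python3 -m creep '[{"gripper":0.5,"delta_pos":[0,-0.5,-4],"rot":[0,0,0]},{"gripper":0.5,"delta_pos":[0,-0.5,-8],"rot":[0,0,0]},{"gripper":0.5,"delta_pos":[0,-0.5,-9.4],"rot":[0,0,0]},{"gripper":0.5,"delta_pos":[0,-0.5,-9.4],"rot":[0,0,0]},{"gripper":0,"delta_pos":[0,-0.5,-9.4],"rot":[0,0,0]}]' |grep pos
python3 -m creep '[{"gripper":0,"delta_pos":[0,0,0],"rot":[0,0,0]},{"gripper":0,"delta_pos":[0,0,0],"rot":[0,0,0]},{"gripper":0,"delta_pos":[0,0,0],"rot":[0,0,0]}]'
python3 -m creep '[{"gripper":0,"delta_pos":[0,0,4],"rot":[0,0,0]},{"gripper":0,"delta_pos":[0,0,8],"rot":[0,0,0]},{"gripper":0,"delta_pos":[-0.3,4,10],"rot":[0,0,0]},{"gripper":0,"delta_pos":[-0.6,9,10],"rot":[0,0,0]},{"gripper":0,"delta_pos":[-0.6,13.5,10],"rot":[0,0,0]}]' |grep pos
python3 -m creep '[{"gripper":0,"delta_pos":[-0.1,5,0],"rot":[0,0,0]},{"gripper":0,"delta_pos":[-0.3,10,0],"rot":[0,0,0]},{"gripper":0,"delta_pos":[-0.5,14,0],"rot":[0,0,0]},{"gripper":0,"delta_pos":[-0.6,18,0],"rot":[0,0,0]},{"gripper":0,"delta_pos":[-0.6,19.5,0],"rot":[0,0,0]}]' |grep pos; 
python3 -m creep '[{"gripper":0,"delta_pos":[0,0,0],"rot":[0,0,0]},{"gripper":0,"delta_pos":[0,0,0],"rot":[0,0,0]},{"gripper":0,"delta_pos":[0,0,0],"rot":[0,0,0]}]' |grep clock; python3 -c "from h import *;look('side')"
```

```text
eef_pos: [0.5997, -0.3046, 0.0423]
clock: 14.3
eef_pos: [0.6, -0.3055, 0.0433]
eef_rot: [-0.001, 3.139, -0.003]
force: [0.9, 0.5, 3.7]
finger_gap: 0.091
grip_force: 58.7
eef_pos: [0.5925, -0.1688, 0.1429]
eef_pos: [0.5856, 0.0288, 0.1416]
clock: 15.6
side
[58.69 -3.71  6.52] [584.7 -41.5] 13.4
[56.61 -0.88  6.44] [565.5  -9.9] 14.9
[ 51.1  -30.36   6.12] [ 510.8 -303.6] 15.8
[ 43.55 -30.12   6.06] [ 435.6 -301.2] 16.0
[ 42.63 -37.86   6.21] [ 426.2 -378.4] 15.9
t 15.65 pos [58.72  2.33 14.14] rot [ 2.000e-03  3.141e+00 -1.000e-03] F [ 0.3 -0.1 -1.3] gap 0.087 grip 58.8
```

```bash
python3 -m creep '[{"gripper":0,"delta_pos":[0,0.8,-2],"rot":[0,0,0]},{"gripper":0,"delta_pos":[0,0.8,-5],"rot":[0,0,0]},{"gripper":0,"delta_pos":[0,0.8,-8],"rot":[0,0,0]},{"gripper":0,"delta_pos":[0,0.8,-8.5],"rot":[0,0,0]},{"gripper":0,"delta_pos":[0,0.8,-8.6],"rot":[0,0,0]}]' | grep -E 'pos|force'
python3 -m creep '[{"gripper":0,"delta_pos":[0,0,-0.1],"rot":[0,0,0]},{"gripper":0.25,"delta_pos":[0,0,-0.1],"rot":[0,0,0]},{"gripper":0.25,"delta_pos":[0,0,-0.1],"rot":[0,0,0]},{"gripper":0.25,"delta_pos":[0,0,-0.1],"rot":[0,0,0]}]'| grep -E 'pos|force'
python3 -m creep '[{"gripper":0.25,"delta_pos":[0,0,4],"rot":[0,0,0]},{"gripper":0.25,"delta_pos":[0,0,8],"rot":[0,0,0]},{"gripper":0.5,"delta_pos":[-1,-4,8.2],"rot":[0,0,0]},{"gripper":0.5,"delta_pos":[-2,-8.6,8.2],"rot":[0,0,0]},{"gripper":0.5,"delta_pos":[-3,-13.2,8.2],"rot":[0,0,0]}]'| grep pos
python3 -m creep '[{"gripper":0.5,"delta_pos":[-1,-4.6,0],"rot":[0,0,0]},{"gripper":0.5,"delta_pos":[-2,-9,0],"rot":[0,0,0]},{"gripper":0.5,"delta_pos":[-3,-13.5,0],"rot":[0,0,0]},{"gripper":0.5,"delta_pos":[-3.8,-17,0],"rot":[0,0,0]},{"gripper":0.5,"delta_pos":[-4.2,-19.5,0],"rot":[0,0,0]}]' | grep clock
python3 -m creep '[{"gripper":0.5,"delta_pos":[0,0,0],"rot":[0,0,0]},{"gripper":0.5,"delta_pos":[0,0,0],"rot":[0,0,0]},{"gripper":0.5,"delta_pos":[0,0,0],"rot":[0,0,0]}]' |grep clock
python3 -c "from h import *;look('top','side','wrist')"
```

```text
eef_pos: [0.5866, 0.0321, 0.0548]
force: [0.5, 0.0, -1.0]
grip_force: 59.0
eef_pos: [0.5876, 0.0331, 0.0554]
force: [-0.0, -0.8, 0.6]
grip_force: 0.0
eef_pos: [0.5571, -0.0997, 0.1376]
clock: 17.55
clock: 17.85
top
[60.31 -0.56  7.27] [603.2  -5.6] 15.9
[58.39  3.2   7.23] [584.1  32.2] 15.6
[58.4  -3.62  7.22] [582.6 -36.5] 15.6
[56.76 -0.45  7.29] [567.2  -4.7] 15.4
side
[ 51.15 -30.27   6.05] [ 511.4 -303. ] 15.9
[ 43.52 -30.16   6.  ] [ 435.6 -301.5] 15.5
[ 42.59 -37.83   6.09] [ 426.  -378.3] 15.9
wrist
[ 42.93 -37.27   6.4 ] [ 429.3 -372.7] 16.0
[ 43.93 -29.73   6.44] [ 439.3 -297.3] 16.0
[ 51.37 -29.84   6.42] [ 513.7 -298.3] 16.0
t 18.0 pos [ 51.5  -29.24  13.64] rot [ 4.000e-03 -3.141e+00 -1.000e-03] F [ 0.9 -0.4  0.3] gap 0.502 grip 0.0
```

```bash
python3 -m creep '[{"gripper":0.5,"delta_pos":[0,-0.6,-4],"rot":[0,0,0]},{"gripper":0.5,"delta_pos":[0,-0.6,-8],"rot":[0,0,0]},{"gripper":0.5,"delta_pos":[0,-0.6,-9.6],"rot":[0,0,0]},{"gripper":0.5,"delta_pos":[0,-0.6,-9.6],"rot":[0,0,0]},{"gripper":0,"delta_pos":[0,-0.6,-9.6],"rot":[0,0,0]}]' |grep pos
python3 -m creep '[{"gripper":0,"delta_pos":[0,0,0],"rot":[0,0,0]},{"gripper":0,"delta_pos":[0,0,0],"rot":[0,0,0]},{"gripper":0,"delta_pos":[0,0,0],"rot":[0,0,0]}]'
python3 -m creep '[{"gripper":0,"delta_pos":[0,0,4],"rot":[0,0,0]},{"gripper":0,"delta_pos":[0,0,8],"rot":[0,0,0]},{"gripper":0,"delta_pos":[0.5,4,10],"rot":[0,0,0]},{"gripper":0,"delta_pos":[1,8.5,10],"rot":[0,0,0]},{"gripper":0,"delta_pos":[2,13,10],"rot":[0,0,0]}]' |grep pos
python3 -m creep '[{"gripper":0,"delta_pos":[0.5,4.6,0],"rot":[0,0,0]},{"gripper":0,"delta_pos":[1,9,0],"rot":[0,0,0]},{"gripper":0,"delta_pos":[1.6,12,0],"rot":[0,0,0]},{"gripper":0,"delta_pos":[1.6,13.1,0],"rot":[0,0,0]},{"gripper":0,"delta_pos":[1.6,13.1,0],"rot":[0,0,0]}]' |grep pos; 
python3 -m creep '[{"gripper":0,"delta_pos":[0,0,0],"rot":[0,0,0]},{"gripper":0,"delta_pos":[0,0,0],"rot":[0,0,0]}]' |grep clock; python3 -c "from h import *;st()"
```

```text
eef_pos: [0.5153, -0.2994, 0.0405]
clock: 18.8
eef_pos: [0.5155, -0.3002, 0.0416]
eef_rot: [-0.001, 3.14, -0.002]
force: [0.6, 0.8, 2.9]
finger_gap: 0.087
grip_force: 58.6
eef_pos: [0.5346, -0.1691, 0.1418]
eef_pos: [0.5504, -0.0374, 0.1405]
clock: 20.0
t 20.0 pos [55.09 -4.05 14.04] rot [ 2.000e-03  3.141e+00 -1.000e-03] F [-0.8 -1.  -2.2] gap 0.086 grip 58.9
```

```bash
python3 -m creep '[{"gripper":0,"delta_pos":[0,0.3,-2],"rot":[0,0,0]},{"gripper":0,"delta_pos":[0,0.3,-5],"rot":[0,0,0]},{"gripper":0,"delta_pos":[0,0.3,-8],"rot":[0,0,0]},{"gripper":0,"delta_pos":[0,0.3,-8.5],"rot":[0,0,0]},{"gripper":0,"delta_pos":[0,0.3,-8.7],"rot":[0,0,0]}]' | grep -E 'pos|force'
python3 -m creep '[{"gripper":0,"delta_pos":[0,0,-0.1],"rot":[0,0,0]},{"gripper":0.25,"delta_pos":[0,0,-0.1],"rot":[0,0,0]},{"gripper":0.25,"delta_pos":[0,0,-0.1],"rot":[0,0,0]},{"gripper":0.25,"delta_pos":[0,0,-0.1],"rot":[0,0,0]}]'| grep -E 'pos|force'
python3 -m creep '[{"gripper":0.25,"delta_pos":[0,0,4],"rot":[0,0,0]},{"gripper":0.25,"delta_pos":[0,0,8],"rot":[0,0,0]},{"gripper":0.5,"delta_pos":[-2,-3.5,8.2],"rot":[0,0,0]},{"gripper":0.5,"delta_pos":[-4,-8,8.2],"rot":[0,0,0]},{"gripper":0.5,"delta_pos":[-6,-12.4,8.2],"rot":[0,0,0]}]'| grep pos
python3 -m creep '[{"gripper":0.5,"delta_pos":[-1.5,-4.4,0],"rot":[0,0,0]},{"gripper":0.5,"delta_pos":[-3,-9,0],"rot":[0,0,0]},{"gripper":0.5,"delta_pos":[-5,-13.5,0],"rot":[0,0,0]},{"gripper":0.5,"delta_pos":[-5,-13.5,0],"rot":[0,0,0]},{"gripper":0.5,"delta_pos":[-5,-13.5,0],"rot":[0,0,0]}]' | grep clock
python3 -c "from h import *;look('top','side','wrist')"
```

```text
eef_pos: [0.5505, -0.0369, 0.0527]
force: [-0.4, -0.1, -1.9]
grip_force: 60.0
eef_pos: [0.5516, -0.036, 0.0534]
force: [-0.0, -0.5, -0.4]
grip_force: 0.0
eef_pos: [0.4908, -0.1608, 0.1356]
clock: 21.9
top
[60.3  -0.56  7.15] [602.5  -6.1] 15.5
[58.38  3.19  7.3 ] [584.   32.2] 15.4
[58.38 -3.59  7.2 ] [583.5 -35.5] 15.0
[56.74 -0.32  7.29] [567.6  -4.1] 15.5
[54.89 -3.6   7.28] [549.1 -36. ] 15.4
side
[56.75 -0.82  6.41] [567.3  -8.2] 15.8
[58.67 -3.69  6.52] [586.3 -38.4] 14.7
[ 43.54 -30.09   6.06] [ 435.4 -300.8] 15.9
[ 42.65 -37.88   6.09] [ 426.4 -378.6] 15.8
wrist
[ 42.81 -37.28   6.39] [ 428.1 -372.8] 16.0
[ 43.77 -29.73   6.44] [ 437.7 -297.3] 16.0
t 22.05 pos [ 44.1  -29.32  13.44] rot [ 4.000e-03 -3.141e+00 -1.000e-03] F [0.6 0.7 0.2] gap 0.501 grip 0.0
```

```bash
python3 -m creep '[{"gripper":0.5,"delta_pos":[-0.1,-0.4,-4],"rot":[0,0,0]},{"gripper":0.5,"delta_pos":[-0.1,-0.4,-8],"rot":[0,0,0]},{"gripper":0.5,"delta_pos":[-0.1,-0.4,-9.4],"rot":[0,0,0]},{"gripper":0.5,"delta_pos":[-0.1,-0.4,-9.4],"rot":[0,0,0]},{"gripper":0,"delta_pos":[-0.1,-0.4,-9.4],"rot":[0,0,0]}]' |grep pos
python3 -m creep '[{"gripper":0,"delta_pos":[0,0,0],"rot":[0,0,0]},{"gripper":0,"delta_pos":[0,0,0],"rot":[0,0,0]},{"gripper":0,"delta_pos":[0,0,0],"rot":[0,0,0]}]'
python3 -m creep '[{"gripper":0,"delta_pos":[0,0,4],"rot":[0,0,0]},{"gripper":0,"delta_pos":[0,0,8],"rot":[0,0,0]},{"gripper":0,"delta_pos":[1,4,10],"rot":[0,0,0]},{"gripper":0,"delta_pos":[2.5,8.5,10],"rot":[0,0,0]},{"gripper":0,"delta_pos":[4,13,10],"rot":[0,0,0]}]' |grep pos
python3 -m creep '[{"gripper":0,"delta_pos":[1.5,4.6,0],"rot":[0,0,0]},{"gripper":0,"delta_pos":[3,9,0],"rot":[0,0,0]},{"gripper":0,"delta_pos":[4.5,13.5,0],"rot":[0,0,0]},{"gripper":0,"delta_pos":[5.3,16.4,0],"rot":[0,0,0]},{"gripper":0,"delta_pos":[5.3,16.4,0],"rot":[0,0,0]}]' |grep pos; 
python3 -m creep '[{"gripper":0,"delta_pos":[0,0,0],"rot":[0,0,0]},{"gripper":0,"delta_pos":[0,0,0],"rot":[0,0,0]}]' |grep clock; python3 -c "from h import *;st()"
```

```text
eef_pos: [0.4405, -0.2977, 0.0405]
clock: 22.85
eef_pos: [0.4404, -0.2991, 0.0414]
eef_rot: [-0.001, 3.14, -0.002]
force: [0.3, 0.6, 3.4]
finger_gap: 0.088
grip_force: 58.7
eef_pos: [0.4804, -0.1683, 0.1418]
eef_pos: [0.5332, -0.0012, 0.1406]
clock: 24.05
t 24.05 pos [53.25 -0.58 14.04] rot [-0.000e+00 -3.141e+00  1.000e-03] F [-0.3  0.2 -1.7] gap 0.09 grip 58.9
```

Delta is (0,+0.3,-8.8). After that comes the cylinder at (0.428,-0.3725).

```bash
python3 -m creep '[{"gripper":0,"delta_pos":[0,0.3,-2],"rot":[0,0,0]},{"gripper":0,"delta_pos":[0,0.3,-5],"rot":[0,0,0]},{"gripper":0,"delta_pos":[0,0.3,-8],"rot":[0,0,0]},{"gripper":0,"delta_pos":[0,0.3,-8.5],"rot":[0,0,0]},{"gripper":0,"delta_pos":[0,0.3,-8.7],"rot":[0,0,0]}]' | grep -E 'pos|force'
python3 -m creep '[{"gripper":0,"delta_pos":[0,0,-0.1],"rot":[0,0,0]},{"gripper":0.25,"delta_pos":[0,0,-0.1],"rot":[0,0,0]},{"gripper":0.25,"delta_pos":[0,0,-0.1],"rot":[0,0,0]},{"gripper":0.25,"delta_pos":[0,0,-0.1],"rot":[0,0,0]}]'| grep -E 'pos|force'
python3 -m creep '[{"gripper":0.25,"delta_pos":[0,0,4],"rot":[0,0,0]},{"gripper":0.25,"delta_pos":[0,0,8],"rot":[0,0,0]},{"gripper":0.5,"delta_pos":[-1.5,-4,8.2],"rot":[0,0,0]},{"gripper":0.5,"delta_pos":[-3,-8.6,8.2],"rot":[0,0,0]},{"gripper":0.5,"delta_pos":[-4,-13.2,8.2],"rot":[0,0,0]}]'| grep pos
python3 -m creep '[{"gripper":0.5,"delta_pos":[-1.5,-4.4,0],"rot":[0,0,0]},{"gripper":0.5,"delta_pos":[-3,-9,0],"rot":[0,0,0]},{"gripper":0.5,"delta_pos":[-4.5,-13.5,0],"rot":[0,0,0]},{"gripper":0.5,"delta_pos":[-5.5,-18,0],"rot":[0,0,0]},{"gripper":0.5,"delta_pos":[-6.4,-22.5,0],"rot":[0,0,0]}]' | grep clock
python3 -m creep '[{"gripper":0.5,"delta_pos":[0,0,0],"rot":[0,0,0]},{"gripper":0.5,"delta_pos":[0,0,0],"rot":[0,0,0]}]' |grep clock
python3 -c "from h import *;look('top','side','wrist')"
```

```text
eef_pos: [0.5324, -0.003, 0.0529]
force: [0.3, 0.3, -2.1]
grip_force: 59.1
eef_pos: [0.5335, -0.002, 0.0534]
force: [-0.8, -0.1, -0.6]
grip_force: 0.0
eef_pos: [0.4922, -0.1344, 0.1355]
clock: 25.95
clock: 26.15
top
[60.39 -0.56  7.26] [603.4  -5.5] 15.4
[58.38  3.19  7.3 ] [584.4  32.4] 15.5
[58.37 -3.6   7.22] [582.9 -35.5] 14.6
[56.77 -0.45  7.27] [568.1  -4.5] 15.8
[54.89 -3.61  7.37] [549.1 -36. ] 15.4
[53.05 -0.21  7.32] [530.4  -2. ] 15.7
side
[58.33  2.71  6.69] [588.5  25.8] 12.9
[58.71 -3.74  6.4 ] [585.9 -37.9] 15.4
[ 42.62 -37.9    6.1 ] [ 425.9 -379. ] 15.7
wrist
[ 42.75 -37.4    6.43] [ 427.6 -374. ] 16.0
t 26.3 pos [ 42.87 -35.71  13.43] rot [ 3.000e-03 -3.141e+00 -2.000e-03] F [ 0.1  1.3 -1.1] gap 0.506 grip 0.0
```

```bash
python3 -m creep '[{"gripper":0.5,"delta_pos":[0,-1.6,-3],"rot":[0,0,0]},{"gripper":0.5,"delta_pos":[0,-1.6,-7],"rot":[0,0,0]},{"gripper":0.5,"delta_pos":[0,-1.6,-9.4],"rot":[0,0,0]},{"gripper":0.5,"delta_pos":[0,-1.6,-9.4],"rot":[0,0,0]},{"gripper":0,"delta_pos":[0,-1.6,-9.4],"rot":[0,0,0]}]' |grep pos
python3 -m creep '[{"gripper":0,"delta_pos":[0,0,0],"rot":[0,0,0]},{"gripper":0,"delta_pos":[0,0,0],"rot":[0,0,0]},{"gripper":0,"delta_pos":[0,0,0],"rot":[0,0,0]}]'
python3 -m creep '[{"gripper":0,"delta_pos":[0,0,4],"rot":[0,0,0]},{"gripper":0,"delta_pos":[0,0,8],"rot":[0,0,0]},{"gripper":0,"delta_pos":[1,4,10],"rot":[0,0,0]},{"gripper":0,"delta_pos":[2.5,8.5,10],"rot":[0,0,0]},{"gripper":0,"delta_pos":[4,13,10],"rot":[0,0,0]}]' |grep pos
python3 -m creep '[{"gripper":0,"delta_pos":[1.5,4.6,0],"rot":[0,0,0]},{"gripper":0,"delta_pos":[3,9,0],"rot":[0,0,0]},{"gripper":0,"delta_pos":[4.5,13.5,0],"rot":[0,0,0]},{"gripper":0,"delta_pos":[6,18,0],"rot":[0,0,0]},{"gripper":0,"delta_pos":[7,22,0],"rot":[0,0,0]}]' |grep pos; 
python3 -m creep '[{"gripper":0,"delta_pos":[1,4,0],"rot":[0,0,0]},{"gripper":0,"delta_pos":[1.2,5.3,0],"rot":[0,0,0]},{"gripper":0,"delta_pos":[1.2,5.3,0],"rot":[0,0,0]},{"gripper":0,"delta_pos":[1.2,5.3,0],"rot":[0,0,0]}]' |grep clock; python3 -c "from h import *;st()"
```

```text
eef_pos: [0.4293, -0.3736, 0.0405]
clock: 27.1
eef_pos: [0.4296, -0.3753, 0.0419]
eef_rot: [-0.001, 3.14, -0.003]
force: [0.1, 0.2, 4.1]
finger_gap: 0.089
grip_force: 58.8
eef_pos: [0.4694, -0.2444, 0.142]
eef_pos: [0.5396, -0.0227, 0.141]
clock: 28.5
t 28.5 pos [55.05  2.75 14.05] rot [ 2.000e-03 -3.141e+00  1.000e-03] F [-0.2 -0.5 -1.4] gap 0.092 grip 58.8
```

```bash
python3 -m creep '[{"gripper":0,"delta_pos":[0,0.2,-2],"rot":[0,0,0]},{"gripper":0,"delta_pos":[0,0.2,-5],"rot":[0,0,0]},{"gripper":0,"delta_pos":[0,0.2,-8],"rot":[0,0,0]},{"gripper":0,"delta_pos":[0,0.2,-8.5],"rot":[0,0,0]},{"gripper":0,"delta_pos":[0,0.2,-8.7],"rot":[0,0,0]}]' | grep -E 'pos|force'
python3 -m creep '[{"gripper":0,"delta_pos":[0,0,-0.1],"rot":[0,0,0]},{"gripper":0.25,"delta_pos":[0,0,-0.1],"rot":[0,0,0]},{"gripper":0.25,"delta_pos":[0,0,-0.1],"rot":[0,0,0]},{"gripper":0.25,"delta_pos":[0,0,-0.1],"rot":[0,0,0]}]'| grep -E 'pos|force'
python3 -m creep '[{"gripper":0.25,"delta_pos":[0,0,4],"rot":[0,0,0]},{"gripper":0.25,"delta_pos":[0,0,8],"rot":[0,0,0]},{"gripper":0.25,"delta_pos":[0,0,12.5],"rot":[0,0,0]},{"gripper":0.25,"delta_pos":[0,0,17],"rot":[0,0,0]},{"gripper":0.5,"delta_pos":[-4,2,18],"rot":[0,0,0]}]'| grep pos
python3 -m creep '[{"gripper":0.5,"delta_pos":[-4,2,0],"rot":[0,0,0]},{"gripper":0.5,"delta_pos":[-7,6,0],"rot":[0,0,0]},{"gripper":0.5,"delta_pos":[-7,10.5,0],"rot":[0,0,0]},{"gripper":0.5,"delta_pos":[-7,15,0],"rot":[0,0,0]},{"gripper":0.5,"delta_pos":[-7,19.5,0],"rot":[0,0,0]}]' | grep clock
python3 -m creep '[{"gripper":0.5,"delta_pos":[0,3,0],"rot":[0,0,0]},{"gripper":0.5,"delta_pos":[0,3,0],"rot":[0,0,0]},{"gripper":0.5,"delta_pos":[0,3,0],"rot":[0,0,0]}]' |grep clock
python3 - <<'E'
from h import *
look('top')
C=cam('top');cv2.imwrite('pics/t5.png',cv2.resize(C[0][140:300,60:430],(780,337),interpolation=cv2.INTER_CUBIC))
C=cam('wrist');cv2.imwrite('pics/w5.png',C[0])
E
```

```text
eef_pos: [0.5504, 0.0286, 0.0528]
force: [-0.0, 0.1, -0.9]
grip_force: 58.8
eef_pos: [0.5515, 0.0301, 0.0534]
force: [0.4, -0.1, 0.5]
grip_force: 0.0
eef_pos: [0.5197, 0.048, 0.239]
clock: 30.4
clock: 30.7
top
[60.35 -0.56  7.39] [603.2  -5.7] 15.6
[58.4   3.19  7.29] [584.1  31.9] 15.6
[58.39 -3.58  7.17] [584.  -35.2] 15.0
[56.86 -0.45  7.2 ] [567.8  -4.5] 15.1
[54.93  2.91  7.37] [548.4  28.2] 15.6
[54.91 -3.6   7.16] [549.1 -36.1] 15.4
[53.1  -0.33  7.2 ] [530.1  -3.3] 15.7
t 30.75 pos [44.04 27.48 23.24] rot [ 2.000e-03 -3.141e+00  1.000e-03] F [ 0.4 -1.5 -1.3] gap 0.501 grip 0.0
```

View pics/t5.png

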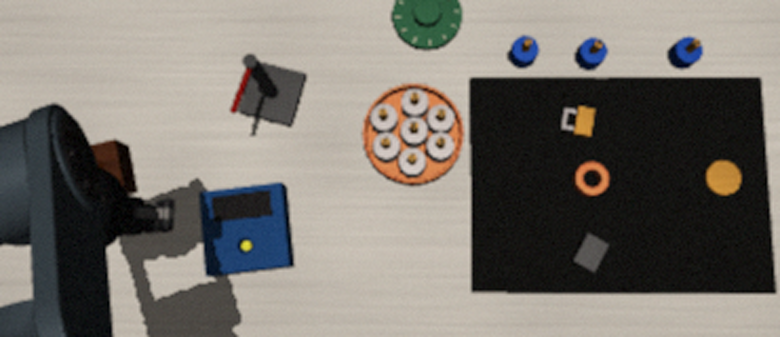

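View pics/w5.png

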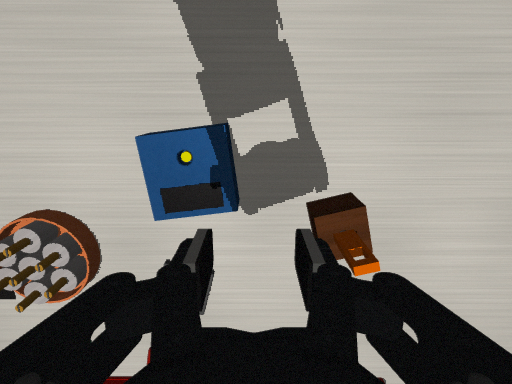

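All seven cylinders are seated in the basket: one in the middle at t5 (413,128), six around it. Bystanders and blue lookalikes are untouched. In w5 the stylus handle is at (357,258), with its slot facing the robot. Next I'll measure the stylus, button and peg.

```bash
cat > m.py <<'E'
from h import *
np.set_printoptions(precision=4,suppress=True)
def pca(p):
    c=p.mean(0);w,v=np.linalg.eigh(np.cov((p-c).T));return c,v,np.sqrt(w)
def obj(n):
    C=cam(n);P=cloud(C);hsv=cv2.cvtColor(C[0],cv2.COLOR_BGR2HSV);H,S,V=[hsv[...,i].astype(int) for i in range(3)]
    m=(H<15)&(S>150)&(np.abs(P[...,0]-.517)<.06)&(np.abs(P[...,1]-.376)<.06)&(P[...,2]>.065)
    q=P[m]
    if len(q)>20:
        t=q[(q[:,2]>q[:,2].max()-.008)]
        box=cv2.minAreaRect((t[:,:2]*1000).astype(np.float32))
        print(n,'stylus n',len(q),'z',q[:,2].min(),q[:,2].max(),'topface',len(t),box,'mean',t.mean(0))
        box=cv2.minAreaRect((q[:,:2]*1000).astype(np.float32));print('  all',box)
        f=q[(q[:,2]<.10)&(q[:,2]>.07)]; 
        if len(f)>10:c,v,w=pca(f[:,:2]);print('  front face',c,v[:,1],w)
    m=(H>22)&(H<35)&(S>130)&(V>80)&(np.abs(P[...,0]-.43)<.04)&(np.abs(P[...,1]-.195)<.04)
    if m.sum()>5:
        v,u=np.nonzero(m);print(n,'button',m.sum(),P[m].mean(0),'ray',ray(C,(u.min()+u.max())/2,(v.min()+v.max())/2,.038),ray(C,u.mean(),v.mean(),.038))
    m=((H<8)|(H>172))&(S>120)&(np.abs(P[...,0]-.59)<.1)&(np.abs(P[...,1]-.19)<.1)&(P[...,2]>.14)
    q=P[m]
    if len(q)>8:
        c,v,w=pca(q);d=v[:,2]*np.sign(-v[0,2]);s=(q-c)@d;print(n,'peg',len(q),'c',c,'dir',d,'w',w,'inner',c+d*s.min(),'tip',c+d*s.max())
    m=(P[...,2]>.162)&(P[...,2]<.182)&(np.abs(P[...,0]-.6)<.06)&(np.abs(P[...,1]-.185)<.05)&(V<90)&(S<110)
    if m.sum()>3:print(n,'post top',m.sum(),P[m].mean(0),P[m].min(0),P[m].max(0))
E
python3 - <<'E'
from m import *
for n in('top','side','wrist'):obj(n)
st()
E
```

```text
top button 20 [0.4311 0.196  0.0348] ray [0.431  0.1957 0.038 ] [0.4309 0.1954 0.038 ]
top peg 58 c [0.591  0.1827 0.1754] dir [-0.3257  0.1408  0.9349] w [0.0015 0.0134 0.0491] inner [0.6007 0.1785 0.1475] tip [0.4736 0.2334 0.5123]
top post top 30 [0.6235 0.173  0.169 ] [0.6155 0.167  0.1634] [0.6311 0.1796 0.1738]
side stylus n 80 z 0.06560135970594527 0.1282348780585233 topface 16 ((516.2538452148438, 375.6925048828125), (10.340424537658691, 24.609371185302734), 14.286966323852539) mean [0.5165 0.3733 0.1252]
  all ((517.3054809570312, 374.5175476074219), (11.904096603393555, 33.03334426879883), 6.017323970794678)
  front face [0.517  0.3691] [-0.2241  0.9746] [0.003 0.007]
side peg 40 c [0.5875 0.1807 0.1692] dir [-0.9353  0.2269  0.2717] w [0.0014 0.0027 0.0158] inner [0.6128 0.1745 0.1618] tip [0.5635 0.1865 0.1761]
side post top 16 [0.6196 0.1696 0.1659] [0.6124 0.1656 0.1622] [0.6261 0.174  0.1697]
wrist stylus n 1059 z 0.06503625432511134 0.13051493424055927 topface 347 ((519.3067626953125, 378.931640625), (11.568253517150879, 24.460617065429688), 14.252297401428223) mean [0.518  0.3782 0.1278]
  all ((519.308349609375, 378.9289245605469), (11.594693183898926, 24.452951431274414), 14.330423355102539)
  front face [0.5163 0.3775] [-0.2968  0.9549] [0.0027 0.0071]
wrist button 95 [0.4299 0.1965 0.0372] ray [0.4297 0.1967 0.038 ] [0.4297 0.1967 0.038 ]
wrist peg 23 c [0.5734 0.1867 0.1763] dir [-0.9559  0.2133  0.2019] w [0.0003 0.0008 0.0059] inner [0.5826 0.1847 0.1744] tip [0.5649 0.1886 0.1781]
t 31.0 pos [44.1  27.41 23.24] rot [-0.001 -3.141  0.   ] F [ 0.   0.7 -0.1] gap 0.501 grip 0.0
```

```bash
python3 -m creep '[{"gripper":0.5,"delta_pos":[2,3,0],"rot":[0,0,8]},{"gripper":0.5,"delta_pos":[4,6,0],"rot":[0,0,14.3]},{"gripper":0.5,"delta_pos":[6,9,0],"rot":[0,0,14.3]},{"gripper":0.5,"delta_pos":[7.7,10.4,0],"rot":[0,0,14.3]},{"gripper":0.5,"delta_pos":[7.7,10.4,0],"rot":[0,0,14.3]}]' |grep pos
python3 -m creep '[{"gripper":0.5,"delta_pos":[0,0,-1],"rot":[0,0,0]},{"gripper":0.5,"delta_pos":[0,0,-1],"rot":[0,0,0]},{"gripper":0.5,"delta_pos":[0,0,-1],"rot":[0,0,0]}]' |grep pos
python3 - <<'E'
from m import *
for n in('wrist','top'):obj(n)
st()
E
```

```text
eef_pos: [0.5203, 0.3802, 0.232]
eef_pos: [0.5166, 0.3779, 0.2216]
wrist stylus n 1138 z 0.06545060558061805 0.3197085323635043 topface 42 ((503.0570983886719, 374.0673828125), (9.165852546691895, 110.90896606445312), 14.553425788879395) mean [0.4992 0.3795 0.3152]
  all ((514.3350219726562, 376.68414306640625), (32.09067153930664, 120.8075180053711), 14.915321350097656)
  front face [0.5157 0.378 ] [-0.243  0.97 ] [0.0018 0.0063]
wrist button 129 [0.4299 0.1961 0.0373] ray [0.4302 0.1965 0.038 ] [0.43   0.1964 0.038 ]
top stylus n 147 z 0.06503451984215469 0.538359927668383 topface 2 ((534.1563110351562, 317.39141845703125), (5.352031230926514, 0.0), -171.2108917236328) mean [0.5342 0.3174 0.5344]
  all ((518.8875122070312, 352.423828125), (44.84056854248047, 82.71822357177734), 32.33061981201172)
  front face [0.5173 0.3744] [-0.4401  0.898 ] [0.0024 0.0079]
top button 20 [0.4311 0.1961 0.0345] ray [0.431  0.1957 0.038 ] [0.4309 0.1954 0.038 ]
top peg 57 c [0.5935 0.1817 0.1691] dir [-0.9175  0.2481  0.3109] w [0.0015 0.0039 0.0165] inner [0.6207 0.1743 0.1599] tip [0.5681 0.1885 0.1777]
top post top 33 [0.6236 0.1734 0.1681] [0.6165 0.1674 0.1625] [0.6308 0.1795 0.1716]
t 31.9 pos [51.74 37.85 22.24] rot [ 0.391 -3.117  0.   ] F [-0.3  0.2  0.6] gap 0.498 grip 0.0
```

```bash
python3 -m creep '[{"gripper":0.5,"delta_pos":[0.15,0,-4],"rot":[0,0,0]},{"gripper":0.5,"delta_pos":[0.15,0,-8],"rot":[0,0,0]},{"gripper":0.5,"delta_pos":[0.15,0,-12],"rot":[0,0,0]},{"gripper":0.5,"delta_pos":[0.15,0,-14],"rot":[0,0,0]},{"gripper":0.5,"delta_pos":[0.15,0,-14],"rot":[0,0,0]}]' |grep -E 'pos|force'
python3 -m creep '[{"gripper":0.5,"delta_pos":[0,0,0],"rot":[0,0,0]},{"gripper":0,"delta_pos":[0,0,0],"rot":[0,0,0]},{"gripper":0,"delta_pos":[0,0,0],"rot":[0,0,0]},{"gripper":0,"delta_pos":[0,0,0],"rot":[0,0,0]},{"gripper":0,"delta_pos":[0,0,0],"rot":[0,0,0]}]' 
python3 -c "from h import *;st()"
```

```text
eef_pos: [0.5169, 0.3777, 0.0791]
force: [-0.1, -0.2, -0.3]
grip_force: 0.0
clock: 32.9
eef_pos: [0.5207, 0.3798, 0.0846]
eef_rot: [-0.392, 3.113, 0.002]
force: [1.0, 0.5, 6.8]
finger_gap: 0.269
grip_force: 59.0
t 32.9 pos [52.07 37.98  8.46] rot [-3.920e-01  3.113e+00  2.000e-03] F [1.  0.5 6.8] gap 0.269 grip 59.0
```

```bash
python3 -m creep '[{"gripper":0,"delta_pos":[0,0,2],"rot":[0,0,0]},{"gripper":0,"delta_pos":[0,0,4.5],"rot":[0,0,0]},{"gripper":0,"delta_pos":[0,0,7],"rot":[0,0,0]},{"gripper":0,"delta_pos":[0,0,9],"rot":[0,0,0]},{"gripper":0,"delta_pos":[-1,-4,9],"rot":[0,0,0]}]' |grep -E 'pos|force'
python3 -m creep '[{"gripper":0,"delta_pos":[-2,-4,0],"rot":[0,0,0]},{"gripper":0,"delta_pos":[-4,-8,0],"rot":[0,0,0]},{"gripper":0,"delta_pos":[-6,-12,0],"rot":[0,0,0]},{"gripper":0,"delta_pos":[-7.9,-14.2,0],"rot":[0,0,0]},{"gripper":0,"delta_pos":[-7.9,-14.2,0],"rot":[0,0,0]}]' 
python3 -m creep '[{"gripper":0,"delta_pos":[0,0,0],"rot":[0,0,0]},{"gripper":0,"delta_pos":[0,0,0],"rot":[0,0,0]}]' |grep clock
python3 - <<'E'
from h import *
st()
C=cam('side');cv2.imwrite('pics/s6.png',cv2.resize(C[0][90:240,130:330],(800,600),interpolation=cv2.INTER_CUBIC))
C=cam('wrist');cv2.imwrite('pics/w6.png',C[0]);np.savez('w6.npz',z=C[1])
E
```

```text
eef_pos: [0.5134, 0.3435, 0.1766]
force: [1.2, -1.6, -1.0]
grip_force: 59.3
clock: 33.9
eef_pos: [0.4263, 0.1947, 0.1723]
eef_rot: [0.387, -3.112, 0.001]
force: [0.0, 0.5, -1.0]
finger_gap: 0.269
grip_force: 59.3
clock: 34.1
t 34.1 pos [43.18 19.79 17.28] rot [-3.920e-01  3.114e+00  1.000e-03] F [ 1.  -0.3  0.4] gap 0.274 grip 59.3
```

View pics/s6.png

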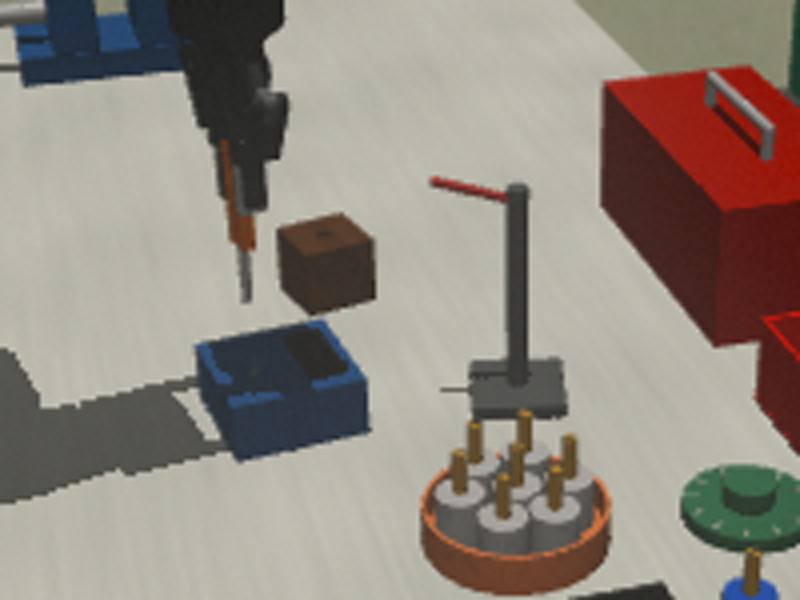

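View pics/w6.png

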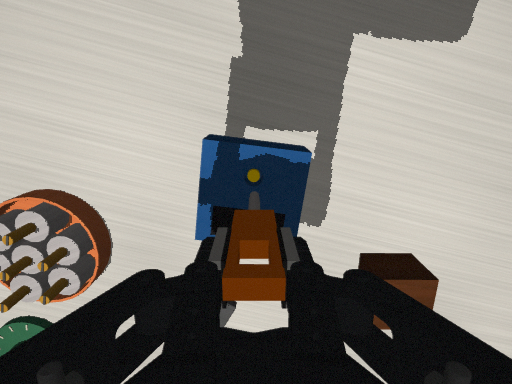

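```bash
python3 - <<'E'
from m import *
C=cam('wrist');P=cloud(C);hsv=cv2.cvtColor(C[0],cv2.COLOR_BGR2HSV);H,S,V=[hsv[...,i].astype(int) for i in range(3)]
st()
m=(H<15)&(S>150)&(P[...,2]>.1)&(np.abs(P[...,1]-.197)<.04)&(np.abs(P[...,0]-.43)<.05)
q=P[m]
for lo in np.arange(.14,.24,.01):
    t=q[(q[:,2]>lo)&(q[:,2]<lo+.01)]
    if len(t)>5: print(round(lo,3),len(t),t.mean(0), t[:,:2].min(0),t[:,:2].max(0))
print('zrange',q[:,2].min(),q[:,2].max())
win=np.zeros_like(m);win[180:215,240:270]=1
g=win&(P[...,2]>.07)&~m
t=P[g];print('pin',g.sum(),t.mean(0),t[:,2].min(),t[:,2].max());
v,u=np.nonzero(g);k=v<v.min()+4;print('tip px',u[k].mean(),v.min(),P[g][k].mean(0),'ray',ray(C,u[k].mean(),v.min(),.099))
obj('wrist')
S_=cam('side');PS=cloud(S_);print('side tip ray',ray(S_,191.5,164.5,.099)); w=(slice(150,167),slice(186,197)); z=PS[w];s=z[(z[...,2]>.09)&(z[...,2]<.2)];print(len(s),s[:,2].min(),[ (round(a,3),s[(s[:,2]>a)&(s[:,2]<a+.01)].mean(0).round(4)) for a in (.1,.11,.12,.13) if ((s[:,2]>a)&(s[:,2]<a+.01)).any()])
E
```

```text
t 34.25 pos [43.12 19.79 17.23] rot [-0.394  3.116  0.   ] F [-0.4  0.  -0.5] gap 0.272 grip 59.3
0.14 165 [0.4254 0.1957 0.1465] [0.4223 0.1843] [0.4286 0.2072]
0.15 267 [0.4254 0.1957 0.1552] [0.4221 0.1842] [0.4286 0.2074]
0.16 319 [0.4253 0.1958 0.1652] [0.4221 0.1842] [0.4285 0.2074]
0.17 378 [0.4254 0.1958 0.1752] [0.4206 0.1842] [0.4287 0.2069]
0.18 857 [0.4285 0.1965 0.1844] [0.4196 0.1844] [0.4365 0.2069]
0.19 253 [0.4257 0.1958 0.195 ] [0.4197 0.1842] [0.4333 0.207 ]
0.2 465 [0.4258 0.1961 0.2063] [0.4198 0.1843] [0.4437 0.2118]
0.21 2019 [0.4289 0.1965 0.2157] [0.422  0.1681] [0.4383 0.2116]
zrange 0.14220233853063344 0.2697584637027174
pin 193 [0.426  0.196  0.1237] 0.09793652336527228 0.3145522606335789
tip px 253.85185185185185 191 [0.427  0.1964 0.1019] ray [0.4265 0.1962 0.099 ]
wrist button 129 [0.4293 0.1962 0.0374] ray [0.4294 0.1962 0.038 ] [0.4292 0.1961 0.038 ]
side tip ray [0.4278 0.1932 0.099 ]
54 0.09776400066337765 [(0.1, array([0.4273, 0.1935, 0.1053])), (0.11, array([0.4264, 0.192 , 0.1149])), (0.12, array([0.4256, 0.1926, 0.1254])), (0.13, array([0.4262, 0.192 , 0.1344]))]
```

The stylus hangs vertical, with its tip at about (254,193) in w6. That is within 1 mm of directly above the button (254,176). Next I'll press, watching the force.

```bash
python3 -m creep '[{"gripper":0,"delta_pos":[0,0,-2.5],"rot":[0,0,0]},{"gripper":0,"delta_pos":[0,0,-5],"rot":[0,0,0]},{"gripper":0,"delta_pos":[0,0,-5.6],"rot":[0,0,0]},{"gripper":0,"delta_pos":[0,0,-5.6],"rot":[0,0,0]}]' |grep -E 'pos|for'
python3 -m creep '[{"gripper":0,"delta_pos":[0,0,-0.4],"rot":[0,0,0]},{"gripper":0,"delta_pos":[0,0,-0.4],"rot":[0,0,0]}]' |grep -E 'pos|for'
python3 -m creep '[{"gripper":0,"delta_pos":[0,0,-0.2],"rot":[0,0,0]},{"gripper":0,"delta_pos":[0,0,-0.2],"rot":[0,0,0]}]' |grep -E 'pos|for'
```

```text
eef_pos: [0.4298, 0.1972, 0.1155]
force: [-1.3, -0.7, -0.4]
grip_force: 59.3
eef_pos: [0.431, 0.1973, 0.1128]
force: [0.3, 0.3, -0.3]
grip_force: 59.3
eef_pos: [0.431, 0.1973, 0.111]
force: [0.4, -0.7, 2.5]
grip_force: 59.4
```

Contact with the button at 2.5 N. Pressing further to the stop.

```bash
python3 -m creep '[{"gripper":0,"delta_pos":[0,0,-0.2],"rot":[0,0,0]},{"gripper":0,"delta_pos":[0,0,-0.3],"rot":[0,0,0]},{"gripper":0,"delta_pos":[0,0,-0.3],"rot":[0,0,0]}]' |grep -E 'pos|for'
python3 -m creep '[{"gripper":0,"delta_pos":[0,0,-0.1],"rot":[0,0,0]},{"gripper":0,"delta_pos":[0,0,-0.1],"rot":[0,0,0]}]' |grep -E 'pos|for'
python3 -m creep '[{"gripper":0,"delta_pos":[0,0,-0.1],"rot":[0,0,0]},{"gripper":0,"delta_pos":[0,0,-0.1],"rot":[0,0,0]}]' |grep -E 'pos|for'
```

```text
eef_pos: [0.4311, 0.1973, 0.1083]
force: [-0.3, 0.2, 10.1]
grip_force: 60.8
eef_pos: [0.4312, 0.1974, 0.1081]
force: [-0.8, -0.2, 17.2]
grip_force: 61.7
eef_pos: [0.4314, 0.1974, 0.1079]
force: [-2.4, 0.5, 23.6]
grip_force: 62.5
```

The force climbs from 10 to 24 N with no further travel, so the button is fully in. I'll lift, turn towards the peg and look.

```bash
python3 -m creep '[{"gripper":0,"delta_pos":[0,0,0],"rot":[0,0,0]},{"gripper":0,"delta_pos":[0,0,2],"rot":[0,0,0]},{"gripper":0,"delta_pos":[0,0,5],"rot":[0,0,0]},{"gripper":0,"delta_pos":[0,0,8],"rot":[0,0,0]},{"gripper":0,"delta_pos":[0,2,8.5],"rot":[0,0,-8]}]' |grep -E 'pos|for'
python3 -m creep '[{"gripper":0,"delta_pos":[1,1,0],"rot":[0,0,-8]},{"gripper":0,"delta_pos":[2,2.5,0],"rot":[0,0,-16]},{"gripper":0,"delta_pos":[4,3.3,0],"rot":[0,0,-20]},{"gripper":0,"delta_pos":[6,3.3,0],"rot":[0,0,-20]},{"gripper":0,"delta_pos":[6,3.3,0],"rot":[0,0,-20]}]' |grep -E 'pos|for'
python3 -m creep '[{"gripper":0,"delta_pos":[0,0,0],"rot":[0,0,0]},{"gripper":0,"delta_pos":[0,0,0],"rot":[0,0,0]}]' |grep clock
python3 - <<'E'
from m import *
st()
C=cam('wrist');cv2.imwrite('pics/w7.png',C[0])
for n in('wrist','side','top'):obj(n)
E
```

```text
eef_pos: [0.4319, 0.2164, 0.1931]
force: [1.1, 1.2, -1.1]
grip_force: 59.3
eef_pos: [0.4928, 0.2504, 0.1901]
force: [-0.3, -0.5, -0.3]
grip_force: 59.3
clock: 37.05
t 37.05 pos [48.86 24.97 18.98] rot [-0.373 -3.117  0.002] F [0.3 0.1 0. ] gap 0.268 grip 59.3
wrist button 130 [0.4298 0.1966 0.0373] ray [0.4294 0.1966 0.038 ] [0.4297 0.1967 0.038 ]
wrist peg 11 c [0.506  0.2748 0.2521] dir [-0.3144 -0.9231 -0.2213] w [0.0008 0.0127 0.0253] inner [0.5107 0.2886 0.2554] tip [0.4859 0.216  0.238 ]
side peg 39 c [0.5871 0.1806 0.1694] dir [-0.9295  0.2729  0.248 ] w [0.0016 0.0029 0.0157] inner [0.6124 0.1731 0.1627] tip [0.5636 0.1874 0.1757]
side post top 14 [0.6202 0.1691 0.1661] [0.6135 0.1625 0.1626] [0.6258 0.1771 0.1697]
top button 15 [0.4314 0.1953 0.0337] ray [0.431  0.1944 0.038 ] [0.4312 0.1945 0.038 ]
top peg 58 c [0.589  0.183  0.1806] dir [-0.381   0.1048  0.9186] w [0.0017 0.0149 0.0549] inner [0.603  0.1791 0.1467] tip [0.4774 0.2137 0.4495]
top post top 30 [0.6234 0.1733 0.1681] [0.6165 0.1677 0.1645] [0.6312 0.1796 0.1718]
```

View pics/w7.png

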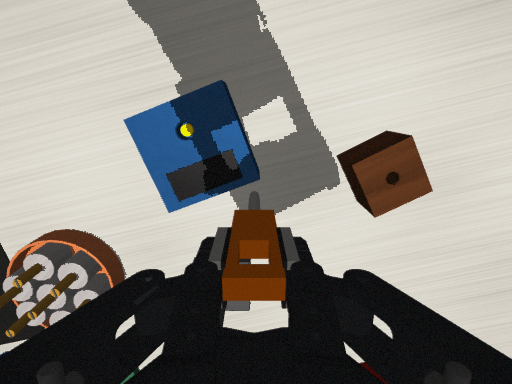

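w7 shows the stylus held straight, with the slot (255,257) open between the fingers. The peg is hidden by the gripper, but the top, side and earlier wrist fits agree on its line to about 1 mm. I'll go to the approach point in line with the peg.

```bash
python3 -m creep '[{"gripper":0,"delta_pos":[3,-2.5,-1],"rot":[0,0,-1.3]},{"gripper":0,"delta_pos":[5.6,-5.4,-3.1],"rot":[0,0,-1.3]},{"gripper":0,"delta_pos":[5.6,-5.4,-3.1],"rot":[0,0,-1.3]},{"gripper":0,"delta_pos":[5.6,-5.4,-3.1],"rot":[0,0,-1.3]},{"gripper":0,"delta_pos":[5.6,-5.4,-3.1],"rot":[0,0,-1.3]}]' |grep clock
python3 - <<'E'
from m import *
st()
obj('side')
C=cam('side');cv2.imwrite('pics/s8.png',cv2.resize(C[0][80:230,170:370],(800,600),interpolation=cv2.INTER_CUBIC))
C=cam('wrist');P=cloud(C);hsv=cv2.cvtColor(C[0],cv2.COLOR_BGR2HSV);H,S,V=[hsv[...,i].astype(int) for i in range(3)]
m=(H<15)&(S>150)&(np.abs(P[...,1]-.195)<.025)&(np.abs(P[...,0]-.543)<.025)&(P[...,2]<.22)
q=P[m];print(q[:,2].min(),q[:,2].max());t=q[(q[:,2]<.16)];c,v,w=pca(t[:,:2]);print('face',c,v[:,1],t.mean(0))
t=q[q[:,2]>q[:,2].max()-.006];print('top',cv2.minAreaRect((t[:,:2]*1000).astype(np.float32)))
r=((H<8)|(H>172))&(S>150)&(P[...,2]>.15)&(P[...,2]<.19)&(P[...,0]>.56);v,u=np.nonzero(r);print('red',r.sum(),u.min() if len(u) else 0, P[r].mean(0) if len(u) else '')
E
```

```text
clock: 37.75
t 37.75 pos [54.55 19.66 15.95] rot [-0.408 -3.114 -0.   ] F [-1.   0.4 -1.6] gap 0.272 grip 59.4
side peg 28 c [0.5919 0.1798 0.1671] dir [-0.9483  0.2067  0.241 ] w [0.0013 0.0021 0.0151] inner [0.6128 0.1752 0.1618] tip [0.5662 0.1854 0.1736]
side post top 39 [0.577  0.1727 0.1699] [0.5402 0.1621 0.1623] [0.6262 0.186  0.182 ]
0.1298175320641982 0.2057141531087318
face [0.5395 0.1989] [0.2548 0.967 ] [0.5395 0.1989 0.1464]
top ((544.632080078125, 197.8790740966797), (25.286653518676758, 12.005292892456055), 74.43999481201172)
red 412 245 [0.5789 0.1874 0.1749]
```

View pics/s8.png

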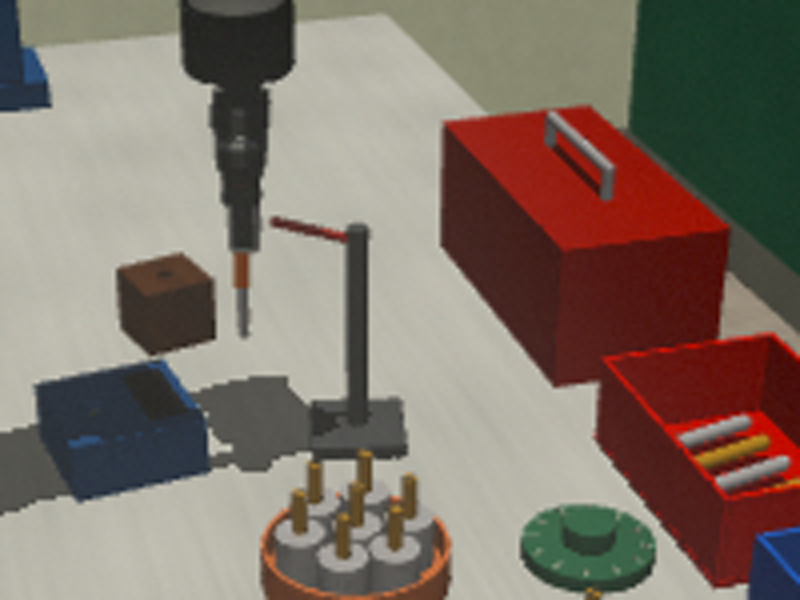

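s8 shows the stylus (243,290) in line with and just outside the peg tip (275,221). The wrist camera now sees the red peg through the slot, so I'll fit it once.

```bash
python3 - <<'E'
from m import *
C=cam('wrist');P=cloud(C);hsv=cv2.cvtColor(C[0],cv2.COLOR_BGR2HSV);H,S,V=[hsv[...,i].astype(int) for i in range(3)]
r=((H<8)|(H>172))&(S>150)&(P[...,2]>.15)&(P[...,2]<.19)&(P[...,0]>.555)&(np.abs(P[...,1]-.187)<.02)
for b in blobs(r,10):
    v,u=np.nonzero(b);q=P[b];c,e,w=pca(q);d=e[:,2]*np.sign(-e[0,2]);s=(q-c)@d;print(b.sum(),(u.min(),u.max(),v.min(),v.max()),c,d,w,c+d*s.min(),c+d*s.max())
    for row in range(v.min(),v.max()+1,4): k=v==row; print(row,u[k].min(),u[k].max(),P[b][k].mean(0))
o=(H<15)&(S>150)
st()
for row in(225,235,245,255,265,275,285):
    k=np.nonzero(o[row,200:310])[0]+200
    print(row,k.min() if len(k) else 0,k.max() if len(k) else 0,'gap',[int(x) for x in k[:-1][np.diff(k)>1]],[int(x) for x in k[1:][np.diff(k)>1]])
E
```

```text
417 (np.int64(245), np.int64(258), np.int64(301), np.int64(332)) [0.579  0.1873 0.1749] [-0.9358  0.2269  0.2699] [0.0008 0.002  0.0072] [0.5931 0.1839 0.1708] [0.5672 0.1902 0.1783]
301 245 258 [0.5686 0.19   0.1774]
305 245 258 [0.571  0.1893 0.1771]
309 245 258 [0.5741 0.1885 0.1761]
313 245 258 [0.5769 0.1878 0.1754]
317 246 258 [0.5797 0.1873 0.1748]
321 246 258 [0.5828 0.1865 0.1739]
325 246 258 [0.5859 0.1856 0.173 ]
329 246 258 [0.5891 0.1848 0.1722]
t 37.95 pos [54.58 19.7  15.99] rot [0.407 3.115 0.   ] F [-0.3 -0.3 -1. ] gap 0.265 grip 59.4
225 232 275 gap [] []
235 230 277 gap [] []
245 229 278 gap [] []
255 227 280 gap [] []
265 216 282 gap [216] [225]
275 222 285 gap [] []
285 222 285 gap [] []
```

```bash
python3 -m creep '[{"gripper":0,"delta_pos":[0,-0.15,-0.1],"rot":[0,0,0.5]},{"gripper":0,"delta_pos":[0,-0.15,-0.1],"rot":[0,0,0.5]},{"gripper":0,"delta_pos":[1,-0.4,-0.35],"rot":[0,0,0.5]},{"gripper":0,"delta_pos":[2,-0.65,-0.6],"rot":[0,0,0.5]},{"gripper":0,"delta_pos":[2.5,-0.8,-0.75],"rot":[0,0,0.5]}]' |grep -E 'pos|for'
python3 -m creep '[{"gripper":0,"delta_pos":[0,0,0],"rot":[0,0,0]},{"gripper":0,"delta_pos":[0,0,0],"rot":[0,0,0]}]' |grep -E 'pos|for'
python3 - <<'E'
from m import *
st()
C=cam('side');cv2.imwrite('pics/s9.png',cv2.resize(C[0][100:200,200:320],(720,600),interpolation=cv2.INTER_CUBIC))
E
```

```text
eef_pos: [0.5733, 0.1877, 0.1516]
force: [0.5, -0.5, -0.6]
grip_force: 59.4
eef_pos: [0.5713, 0.1879, 0.1514]
force: [-0.2, -0.1, -0.6]
grip_force: 59.4
t 38.65 pos [57.13 18.79 15.14] rot [-0.396 -3.116  0.   ] F [-0.2 -0.1 -0.6] gap 0.273 grip 59.4
```

View pics/s9.png

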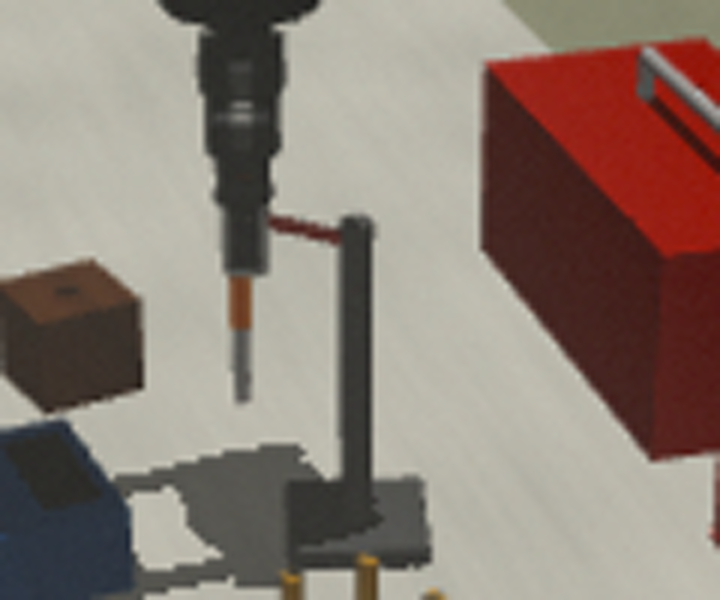

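No contact force, and the peg tip has entered the slot between the fingers (268,220). I'll continue to mid-peg.

```bash
python3 -m creep '[{"gripper":0,"delta_pos":[0.8,-0.2,-0.2],"rot":[0,0,0]},{"gripper":0,"delta_pos":[1.5,-0.4,-0.4],"rot":[0,0,0]},{"gripper":0,"delta_pos":[2.2,-0.55,-0.6],"rot":[0,0,0]},{"gripper":0,"delta_pos":[2.2,-0.55,-0.6],"rot":[0,0,0]},{"gripper":0,"delta_pos":[2.2,-0.55,-0.6],"rot":[0,0,0]}]' |grep -E 'pos|for'
python3 -m creep '[{"gripper":0,"delta_pos":[0,0,-0.2],"rot":[0,0,0]},{"gripper":0,"delta_pos":[0,0,-0.4],"rot":[0,0,0]},{"gripper":0,"delta_pos":[0,0,-0.4],"rot":[0,0,0]}]' |grep -E 'pos|for'
python3 -m creep '[{"gripper":0,"delta_pos":[0,0,-0.1],"rot":[0,0,0]},{"gripper":0,"delta_pos":[0,0,-0.2],"rot":[0,0,0]},{"gripper":0,"delta_pos":[0,0,-0.2],"rot":[0,0,0]}]' |grep -E 'pos|for'
python3 - <<'E'
from m import *
st()
C=cam('wrist');cv2.imwrite('pics/w10.png',C[0])
E
```

```text
eef_pos: [0.5934, 0.1825, 0.1456]
force: [-0.2, 0.7, -0.3]
grip_force: 59.4
eef_pos: [0.5928, 0.1827, 0.1414]
force: [-0.5, 0.3, 0.7]
grip_force: 59.4
eef_pos: [0.5932, 0.1826, 0.1397]
force: [-0.2, 0.6, -1.1]
grip_force: 59.4
t 39.8 pos [59.32 18.26 13.97] rot [-0.395 -3.116  0.   ] F [-0.2  0.6 -1.1] gap 0.271 grip 59.4
```

View pics/w10.png

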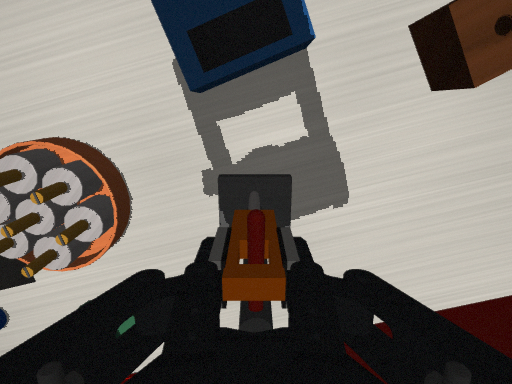

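The red peg (257,235) runs through the slot and out behind the handle, nicely centred. I'll lower until the slot's top rests on the peg, then let go.

```bash
python3 -m creep '[{"gripper":0,"delta_pos":[0,0,-0.1],"rot":[0,0,0]},{"gripper":0,"delta_pos":[0,0,-0.1],"rot":[0,0,0]}]' |grep -E 'pos|force:'
python3 -m creep '[{"gripper":0,"delta_pos":[0,0,-0.05],"rot":[0,0,0]},{"gripper":0,"delta_pos":[0,0,-0.05],"rot":[0,0,0]}]' |grep -E 'pos|force:'
```

```text
eef_pos: [0.5934, 0.1827, 0.1388]
force: [0.9, 0.1, 0.3]
grip_force: 59.4
eef_pos: [0.5934, 0.1827, 0.1386]
force: [0.9, 0.5, 1.5]
grip_force: 59.4
```

```bash
python3 -m creep '[{"gripper":0,"delta_pos":[0,0,-0.05],"rot":[0,0,0]},{"gripper":0.32,"delta_pos":[0,0,-0.05],"rot":[0,0,0]},{"gripper":0.4,"delta_pos":[0,0,-0.05],"rot":[0,0,0]},{"gripper":0.5,"delta_pos":[0,0,-0.05],"rot":[0,0,0]},{"gripper":0.5,"delta_pos":[0,0,-0.05],"rot":[0,0,0]}]' |grep -E 'pos|force:|gap'
python3 -m creep '[{"gripper":0.5,"delta_pos":[0,0,2],"rot":[0,0,0]},{"gripper":0.5,"delta_pos":[0,0,5],"rot":[0,0,0]},{"gripper":0.5,"delta_pos":[0,0,9],"rot":[0,0,0]},{"gripper":0.5,"delta_pos":[0,0,12],"rot":[0,0,0]},{"gripper":0.5,"delta_pos":[-4,2,12],"rot":[0,0,0]}]' |grep -E 'pos|force:'
python3 -m creep '[{"gripper":0.5,"delta_pos":[-4,2,0],"rot":[0,0,0]},{"gripper":0.5,"delta_pos":[-8,4,0],"rot":[0,0,0]},{"gripper":0.5,"delta_pos":[-11,8,0],"rot":[0,0,0]},{"gripper":0.5,"delta_pos":[-11,12,0],"rot":[0,0,0]},{"gripper":0.5,"delta_pos":[-11,12,0],"rot":[0,0,0]}]' |grep -E 'pos|force:'
python3 -m creep '[{"gripper":0.5,"delta_pos":[0,0,0],"rot":[0,0,0]},{"gripper":0.5,"delta_pos":[0,0,0],"rot":[0,0,0]},{"gripper":0.5,"delta_pos":[0,0,0],"rot":[0,0,0]},{"gripper":0.5,"delta_pos":[0,0,0],"rot":[0,0,0]},{"gripper":0.5,"delta_pos":[0,0,0],"rot":[0,0,0]}]' |grep clock
python3 - <<'E'
from m import *
look('top')
C=cam('side');cv2.imwrite('pics/s11.png',cv2.resize(C[0][90:390,140:400],(640,720))[:600])
E
```

```text
eef_pos: [0.5933, 0.1826, 0.1376]
force: [-0.6, 0.2, 0.4]
finger_gap: 0.5
grip_force: 0.0
eef_pos: [0.5612, 0.2015, 0.2632]
force: [-0.4, 1.0, 0.7]
grip_force: 0.0
eef_pos: [0.4425, 0.3266, 0.2583]
force: [0.0, -0.3, 0.1]
grip_force: 0.0
clock: 42.25
top
[60.38 -0.56  7.21] [603.6  -5.6] 15.7
[58.37  3.19  7.34] [584.   31.8] 15.6
[58.35 -3.61  7.28] [583.6 -36.3] 15.8
[56.77 -0.32  7.32] [567.8  -3.7] 14.8
[54.93  2.9   7.35] [548.8  29.1] 15.7
[54.88 -3.59  7.23] [547.8 -35.5] 14.8
[53.05 -0.33  7.53] [529.8  -3.6] 15.3
t 42.3 pos [44.36 32.2  25.78] rot [-0.397 -3.116  0.   ] F [-0.3  0.5 -0.2] gap 0.502 grip 0.0
```

View pics/s11.png

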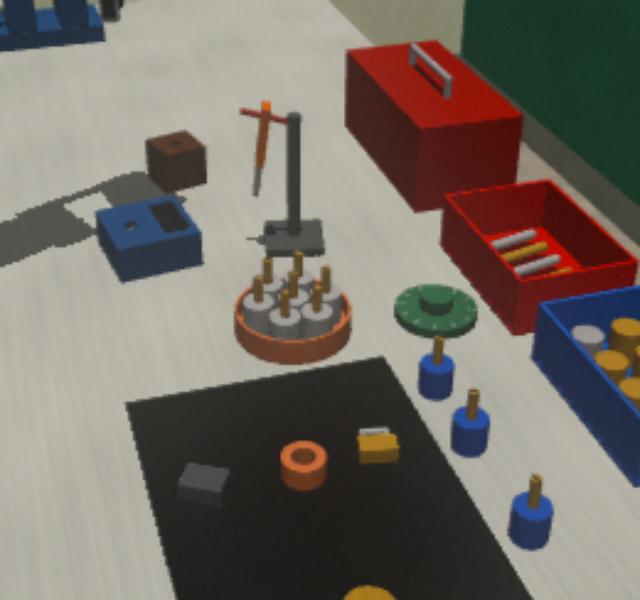

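The stylus hangs by its slot on the peg (265,118), all seven cylinders are in the basket, and the bystanders are in place. I'll wait for it to settle, then hand in.

```bash
for i in 1 2; do python3 -m creep '[{"gripper":0.5,"delta_pos":[0,0,0],"rot":[0,0,0]},{"gripper":0.5,"delta_pos":[0,0,0],"rot":[0,0,0]},{"gripper":0.5,"delta_pos":[0,0,0],"rot":[0,0,0]},{"gripper":0.5,"delta_pos":[0,0,0],"rot":[0,0,0]},{"gripper":0.5,"delta_pos":[0,0,0],"rot":[0,0,0]}]' |grep clock; done
python3 - <<'E'
from m import *
a=None
C=cam('side');P=cloud(C);hsv=cv2.cvtColor(C[0],cv2.COLOR_BGR2HSV)
m=(hsv[...,0]<15)&(hsv[...,0]>6)&(hsv[...,1]>150)&(abs(P[...,0]-.59)<.04)&(abs(P[...,1]-.184)<.04)&(P[...,2]>.1)
print(m.sum(),P[m].mean(0),P[m].min(0),P[m].max(0))
if m.sum()>15: print(order.hand_in())
E
```

```text
clock: 42.85
clock: 43.35
71 [0.585  0.1718 0.1534] [0.5785 0.1607 0.1094] [0.5953 0.1885 0.183 ]
the job is handed in; nothing more can be done
None
```

The job is handed in after 43 s: all seven cylinders stand in the basket, one in the middle and six around it; then the button was pushed fully in with the stylus's pin, and the stylus now hangs by its slot on the red peg.

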